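# Find the weighted pod and load the others

## Task

These sensor pods look alike, but one still has a lead trim weight shut up inside it: lift them to find the heavy one and stand it upright in the red tray. Stand all the other pods upright in the bays of the boat's carrier, one to a bay, any bay, fully down, with each red plug pointing squarely at the cable duct as the yellow marks show. Leave the motor, the screwdriver and the foam block alone.

Things in the scene. Friction and masses are not known exactly. Their poses are not given: they have to be found in the camera images.
- pod_a_mid (a point): Pod 'a', one of up to five look-alikes (None if absent): upright white tube, 60 mm diameter, black end rings, flat shoulder 86 mm up; on it a round black cap, 38 mm diameter, 34 mm tall, to be grasped from above at any yaw; 120 mm tall in all. Point: on its axis, half-way up (60 mm). z: up the axis; x: out through the red plug. Empty pods weigh about 0.2 kg, the weighted one about twice that.
- pod_a_plug (a point): Outer end of the red plug of pod 'a' (15 mm diameter, sticks out 16.5 mm sideways from the tube): 46.5 mm from the axis, 55 mm above the underside. A white dash on the shoulder points the same way.
- pod_b_mid (a point): Pod 'b', one of up to five look-alikes (None if absent): upright white tube, 60 mm diameter, black end rings, flat shoulder 86 mm up; on it a round black cap, 38 mm diameter, 34 mm tall, to be grasped from above at any yaw; 120 mm tall in all. Point: on its axis, half-way up (60 mm). z: up the axis; x: out through the red plug. Empty pods weigh about 0.2 kg, the weighted one about twice that.
- pod_b_plug (a point): Outer end of the red plug of pod 'b' (15 mm diameter, sticks out 16.5 mm sideways from the tube): 46.5 mm from the axis, 55 mm above the underside. A white dash on the shoulder points the same way.
- pod_c_mid (a point): Pod 'c', one of up to five look-alikes (None if absent): upright white tube, 60 mm diameter, black end rings, flat shoulder 86 mm up; on it a round black cap, 38 mm diameter, 34 mm tall, to be grasped from above at any yaw; 120 mm tall in all. Point: on its axis, half-way up (60 mm). z: up the axis; x: out through the red plug. Empty pods weigh about 0.2 kg, the weighted one about twice that.
- pod_c_plug (a point): Outer end of the red plug of pod 'c' (15 mm diameter, sticks out 16.5 mm sideways from the tube): 46.5 mm from the axis, 55 mm above the underside. A white dash on the shoulder points the same way.
- pod_d_mid (a point): Pod 'd', one of up to five look-alikes (None if absent): upright white tube, 60 mm diameter, black end rings, flat shoulder 86 mm up; on it a round black cap, 38 mm diameter, 34 mm tall, to be grasped from above at any yaw; 120 mm tall in all. Point: on its axis, half-way up (60 mm). z: up the axis; x: out through the red plug. Empty pods weigh about 0.2 kg, the weighted one about twice that.
- pod_d_plug (a point): Outer end of the red plug of pod 'd' (15 mm diameter, sticks out 16.5 mm sideways from the tube): 46.5 mm from the axis, 55 mm above the underside. A white dash on the shoulder points the same way.
- pod_e_mid (a point): Pod 'e', one of up to five look-alikes (None if absent): upright white tube, 60 mm diameter, black end rings, flat shoulder 86 mm up; on it a round black cap, 38 mm diameter, 34 mm tall, to be grasped from above at any yaw; 120 mm tall in all. Point: on its axis, half-way up (60 mm). z: up the axis; x: out through the red plug. Empty pods weigh about 0.2 kg, the weighted one about twice that.
- pod_e_plug (a point): Outer end of the red plug of pod 'e' (15 mm diameter, sticks out 16.5 mm sideways from the tube): 46.5 mm from the axis, 55 mm above the underside. A white dash on the shoulder points the same way.
- carrier: Fixed pod carrier: dark plate 380 mm (its y) x 140 mm, 6 mm thick, with a row of 4 square brown bays along y, 90 mm apart, 68 mm inside, walls 12 mm above their floors. Grey cable duct, 45 mm tall, 32 mm wide, along the row's +x side, 66 mm from its centre line. Yellow marks on bay wall and duct show where each plug points: to +x. Origin: middle of the row, on the table.
- bay_1 (a point): Centre of the floor of bay 1 of the carrier (6 mm above the table); axes as the carrier's.
- bay_2 (a point): Centre of the floor of bay 2 of the carrier (6 mm above the table); axes as the carrier's.
- bay_3 (a point): Centre of the floor of bay 3 of the carrier (6 mm above the table); axes as the carrier's.
- bay_4 (a point): Centre of the floor of bay 4 of the carrier (6 mm above the table); axes as the carrier's.
- tray: Red tray, fixed, open on top: 130 x 130 mm outside, walls 5 mm thick and 25 mm tall, floor 5 mm thick. Origin: centre of its underside, on the table; axes along its sides.
- motor: Bystander: silver DC motor, 43 mm in diameter and 60 mm long, lying in a brown bracket 60 x 56 mm, 58 mm tall in all, loose. Origin: centre of its underside. Leave alone.
- screwdriver: Bystander: screwdriver with blue handle lying loose on the table, handle to its -x. Leave alone.
- foam_block: Bystander: black foam-covered block 120 x 120 x 32 mm, loose. Origin: centre of its underside. Leave alone.
There are look-alikes about, which are no part of the job. What is shaped like the part that bears pod_d_mid but orange is not meant.

How it is judged:
By the outcome, as a careful person would: the job done as asked, in the order asked, and still so for the second after the job is handed in, with the robot touching nothing.
Of pod_d, pod_e only 1 to 2 are there at a start; the rules pass over those that are not, and their reading is None.
At some moment in a run one of pod_a, pod_b, pod_c, pod_d, pod_e may be knocked a few centimetres aside while the robot is not near it.
It also fails if it takes over 208 s, if anything falls off the work surface, if the arm or the gripper's body presses on something with over 40 N, if the wrist force passes 120 N, or if a joint passes its speed limit or range.

## Robot

A 7-joint arm with a two-finger parallel gripper is mounted at the origin on the work surface. World frame = base frame: x ahead of the robot, y to its left, z up, the work surface at z = 0. Lengths are in m, angles in rad, forces in N, time in s.
With the tool pointing down it reaches from about 0.4 to 0.85 m from the base axis. Payload 4.5 kg.
Tool frame: the origin (TCP) lies midway between the tips of the shut fingers; the grasp point (between the pads) lies 19 mm behind it; z points along the fingers, y is the line along which they close (so a half turn about z gives the same grasp; the last joint's range is limited). The gripper opens to 88 mm and grips with 3 to 60 N. Pads are 18 mm wide; open, the fingers measure 123 mm over their backs; the gripper's body (75 mm by 187 mm) begins 45 mm behind the grasp point.
Start: joints at [1.301, 0.689, -0.195, 1.565, 0.157, 0.902, -0.215], TCP at [0.187, -0.596, 0.239] pointing down, gripper open.
Joint ranges: [-3.01, 3.01], [-0.46, 2.08], [-1.47, 1.51], [0.13, 2.56], [-1, 4.14], [0.04, 2.09], [-2.66, 2.66]. Speed limits (rad/s): [2.57, 2.57, 3.14, 3.14, 3.14, 3.14, 3.14].

## Interface

Orientations are given as a 3x3 rotation matrix whose columns are the frame's x, y, z axes.
In Python, from station import arm, viewer gives the robot as it stands.
- The arm moves only by the tool play_rows, never from a script. Its argument "deltas" is a list of rows, each a list of 2 entries, a list of its own where there are three numbers: the shift along the tool's x, y, z in mm, then the turn about the tool's z in degrees. In form: [[[tx, ty, tz], twist], ...]. A call has exactly 5 rows; each row shifts and turns the commanded pose from where the row before left it, along the tool's axes as they then stand; what a row does not reach is not made up. A row lasts 1/12 s, in which the tool goes at most 41.7 mm and 7.16 degrees, less where a joint would pass 70% of its speed; a pose out of reach is approached as far as the arm can. A call is refused whole if a number of a shift passes 41.7 or a number of a turn 7.16, either way. A call with a gripper value outside its range is refused whole. "grip" is the opening, from 0 (shut) to 1 (fully open), set as the call begins (left out, the last holds). The fingers move at their own pace and stop on an object; the grip force is fixed at half the most. Time passes only in rows, so rows that do not move let the fingers close, or fill a call up. It gives the time, the measured TCP pose, the force, the opening and the grip force at its end, in the units of the state.
- arm.sense(): the state, without advancing time (a new reading comes with each control period).
- viewer.get_image(name): name is "scene" or "top" or "wrist"; returns a dict with "frame" (420x560x3 uint8, blue, green, red), "fovy" (degrees; the focal length in pixels is half the picture's height over the tangent of half this angle, whatever the lens; pixels are square), "cx", "cy" (the principal point, pixels), "rvec" (rotation vector, rad) and "tvec" (3), from world to camera coordinates, as OpenCV has them; the wrist camera has in their place "mount" (4x4, takes a point from camera to tool coordinates, whose origin is the TCP and whose axes are the flange's). Camera axes: x right, y down, z forward; pixel columns grow to the right and rows downward; lengths in m; the calibration is good to about 2 mm. A picture is of the moment at which its call begins: read the wrist's pose just before it. There is no depth.
- arm.close_job(): hands the job in; it is judged then, once.
The state is a dict: "time": time; "qpos": joint angles; "joint_velocities": joint speeds; "effort": joint torques, N m; "tcp_pos": TCP position; "ee_rot": TCP orientation; "contact_force": force on the tool from outside, world axes, zero at the start; "wrist_torque": the same for the moment, N m; "finger_gap": opening from 0.0 (shut) to 1.0 (fully open); "finger_force": force on a finger pad.
Only numpy, scipy, OpenCV 4.12 (cv2) and the standard library are available. Lean on these libraries where they do the work, as an engineer would, in place of code of your own. Each camera call takes 0.05 s, during which the arm holds its last target. There are 200 camera calls.

## Working session

There is one attempt and no reset: what is moved stays moved. The work goes in short steps, Python scripts to look and compute and a tool call to move; the robot and the scene stay as the last step left them, time stands still between calls to the robot, and variables do not carry over. Pictures are saved under pics/ and viewed, at most 15 in all, crops included, and the job is handed in when it is done.

Besides the shell and the picture viewer there is one more tool, called after ">>>" as a command line: name --argument value ..., lists and objects as JSON in quotes. play_rows: Moves the arm, as the interface text tells. Its arguments: {"type":"object","properties":{"deltas":{"type":"array"},"grip":{"type":"number"}},"required":["deltas"]}

```bash
ls; mkdir -p pics
cat > h.py <<'E'
import numpy as np, cv2
from station import arm, viewer
def K(im):
    f=im["frame"].shape[0]/2/np.tan(np.radians(im["fovy"])/2)
    return np.array([[f,0,im["cx"]],[0,f,im["cy"]],[0,0,1.]])
def cam(im,s=None):
    # returns R,t camera->world
    if "mount" in im:
        M=np.array(im["mount"]);R=np.array(s["ee_rot"]);p=np.array(s["tcp_pos"])
        return R@M[:3,:3],R@M[:3,3]+p
    R=cv2.Rodrigues(np.array(im["rvec"],float))[0]
    return R.T,-R.T@np.array(im["tvec"],float).ravel()
def ray(im,uv,z,s=None):
    R,c=cam(im,s);d=R@np.linalg.inv(K(im))@np.array([uv[0],uv[1],1.])
    return c+d*(z-c[2])/d[2]
def proj(im,P,s=None):
    R,c=cam(im,s);q=K(im)@(R.T@(np.array(P)-c));return q[:2]/q[2]
E
python3 - <<'E'
from h import *
s=arm.sense();print(s)
for n in("scene","top"):
    im=viewer.get_image(n);cv2.imwrite(f"pics/{n}0.png",im["frame"]);R,c=cam(im);print(n,im["fovy"],im["cx"],im["cy"],c,R[:,2])
E
```

```text
pics
{'time': 0.0, 'qpos': array([ 1.30077868,  0.68994973, -0.19452976,  1.56635671,  0.15729744,
        0.90250439, -0.21511422]), 'joint_velocities': array([-0.00229767,  0.00205742,  0.00059732,  0.00087974, -0.00166431,
        0.00063987, -0.00136738]), 'effort': array([-4.26427032e-04, -5.27568948e+01, -1.26658592e+00, -1.53433120e+01,
       -5.24848409e-02,  6.52545306e-03,  1.68167267e-04]), 'tcp_pos': array([ 0.18674712, -0.59577767,  0.23792844]), 'ee_rot': array([[ 9.54176664e-01,  2.99243132e-01, -6.65004228e-04],
       [ 2.99243844e-01, -9.54175157e-01,  1.70025247e-03],
       [-1.25741639e-04, -1.82133965e-03, -9.99998333e-01]]), 'contact_force': array([-0.13953923,  0.88440106, -0.96780714]), 'wrist_torque': array([-0.0163637 ,  0.00046483, -0.00217831]), 'finger_force': 0.0, 'finger_gap': 1.0026141528682253}
scene 49.121751388529226 278.80404126493215 207.94494273821556 [1.17174555 0.63464914 1.1110136 ] [-0.47472556 -0.44935412 -0.75678036]
top 53.78522193795028 282.5417037347114 207.31530921358095 [0.32872604 0.00740545 1.2483634 ] [ 0.14284203 -0.02124609 -0.98951744]
```

View pics/scene0.png

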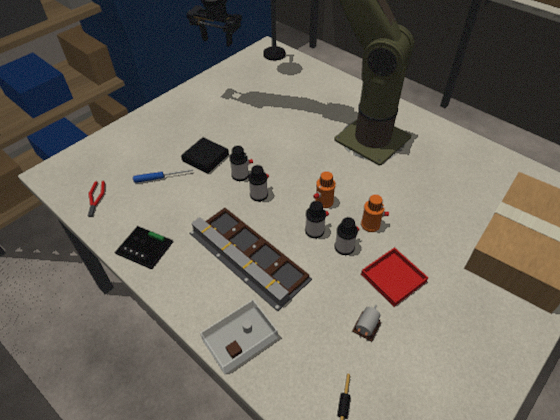

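View pics/top0.png

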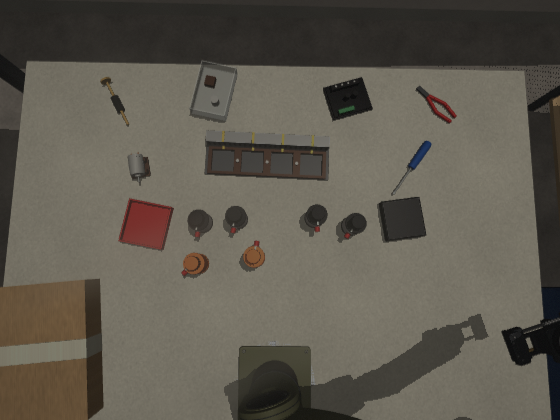

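The scene picture shows four white pods at about (239,163), (258,183), (315,220), (346,236). The orange decoys are at (326,190) and (373,213). In the top picture the pods are at (198,222), (236,218), (317,215), (354,224), the orange ones at (195,264) and (254,257), the carrier at about (267,156) and the tray at (147,225). The pod candidates are those six and I choose the four non-orange ones. A close crop will check that.

Run:
```python
from h import *
im=viewer.get_image("top");f=im["frame"]
cv2.imwrite("pics/crop1.png",cv2.resize(f[125:280,115:375],None,fx=3,fy=3,interpolation=cv2.INTER_CUBIC))
g=f.astype(int);b,gr,r=g[...,0],g[...,1],g[...,2]
def comps(m,lo,z,name):
    n,l,st,c=cv2.connectedComponentsWithStats(m.astype(np.uint8))
    for i in range(1,n):
        if st[i,4]>=lo: print(name,c[i].round(1),st[i,2:].tolist(),ray(im,c[i],z)[:2].round(4))
comps((r>110)&(gr<60)&(b<70),6,.055,"red")
comps((r>140)&(gr>110)&(b<90),4,.03,"yel")
comps((r>60)&(r<130)&(gr>30)&(gr<r*.75)&(b<gr),60,.018,"brown")
m=(g.max(2)<75).astype(np.uint8)
comps(m,150,.12,"dark")
```

```text
red [431.3  96.2] [4, 3, 6] [ 0.8501 -0.4697]
red [435.6 108. ] [18, 21, 41] [ 0.8124 -0.4813]
red [440.3 100.6] [12, 7, 16] [ 0.8363 -0.4967]
red [449.1 107.9] [5, 7, 11] [ 0.8136 -0.5227]
red [453.8 113.7] [3, 4, 6] [ 0.7955 -0.5364]
red [448.3 119.2] [4, 3, 6] [ 0.7777 -0.5186]
red [127.8 204.5] [3, 8, 8] [0.5034 0.4294]
red [145.3 223.7] [48, 43, 1430] [0.4482 0.3758]
red [123.4 221. ] [4, 15, 15] [0.4553 0.4388]
red [232.7 229.8] [3, 5, 9] [0.4337 0.1249]
red [120.5 232.5] [2, 6, 6] [0.4221 0.4449]
red [196.8 233.5] [3, 4, 8] [0.4218 0.2275]
red [347.2 235. ] [3, 3, 6] [ 0.4225 -0.2061]
red [256.2 242.5] [3, 4, 8] [0.3979 0.0563]
red [158.5 246.7] [4, 3, 6] [0.3829 0.3347]
red [183.5 272.2] [4, 3, 6] [0.3117 0.2606]
brown [441.  107.1] [30, 29, 144] [ 0.8307 -0.5137]
brown [145.9 224.1] [56, 52, 1981] [0.4509 0.3854]
brown [253.6 255.8] [22, 27, 382] [0.3609 0.065 ]
brown [194.7 263.4] [28, 23, 446] [0.3368 0.237 ]
dark [279.5  33. ] [560, 108, 37196] [ 1.0079 -0.0028]
dark [347.1  98.3] [50, 44, 1417] [ 0.8106 -0.1993]
dark [544.2 243.2] [59, 336, 8126] [ 0.4009 -0.7401]
dark [117.4 103.7] [14, 19, 154] [0.7818 0.4536]
dark [  8.7 117.7] [20, 17, 179] [0.735 0.752]
dark [  6.1 187.9] [19, 159, 1791] [0.5352 0.7385]
dark [263.3 159.9] [124, 42, 3817] [0.6248 0.0383]
dark [142.7 170.2] [20, 30, 214] [0.5902 0.3714]
dark [400.9 219. ] [49, 45, 1780] [ 0.4634 -0.3441]
dark [312.9 217.9] [29, 32, 538] [ 0.4633 -0.1006]
dark [235.4 218.6] [23, 31, 466] [0.4588 0.1118]
dark [199.8 221. ] [25, 28, 451] [0.4509 0.2086]
dark [350.7 225.7] [31, 29, 557] [ 0.4431 -0.2046]
dark [ 93.4 347.1] [18, 140, 2083] [0.1181 0.4715]
dark [331.9 378. ] [263, 106, 11477] [ 0.0438 -0.1498]
```

View pics/crop1.png

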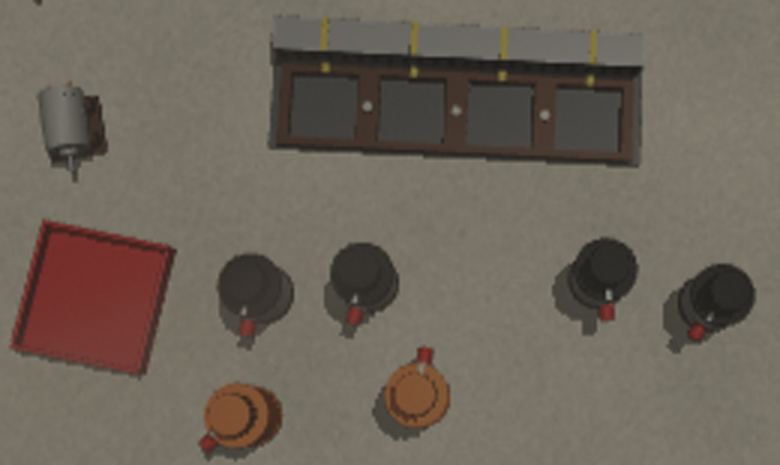

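The crop confirms four white/black pods with caps at full-image pixels of about (198,218), (235,215), (317,214), (357,222). Their plugs point towards the robot. The two orange decoys sit below them, the bay floors run from (223,161) to (311,165), and the tray is at (146,224).

```bash
cat >> h.py <<'E'
from math import *
def yawof(R): return degrees(atan2(R[1][0],R[0][0]))
def plan(steps,start=None,smax=38,tmax=6.8):
    """steps: list of (x,y,z,yawdeg) of TCP; prints round rows in calls of five"""
    s=arm.sense() if start is None else None
    p,y=(np.array(s["tcp_pos"]),yawof(s["ee_rot"])) if s else (np.array(start[:3],float),start[3])
    rows=[]
    for st in steps:
        t=np.array(st[:3]);dy=(st[3]-y+180)%360-180 if len(st)<5 else st[3]-y
        n=max(1,ceil(np.linalg.norm(t-p)*1000/smax),ceil(abs(dy)/tmax))
        n=ceil(n/5)*5
        for k in range(n):
            d=(t-p)/(n-k)*1000;a=radians(y);tx=cos(a)*d[0]+sin(a)*d[1];ty=sin(a)*d[0]-cos(a)*d[1];tz=-d[2]
            dd=[round(tx,1),round(ty,1),round(tz,1)];tw=round(-(st[3]-y if len(st)>4 else (st[3]-y+180)%360-180)/(n-k),1)
            rows.append([dd,tw])
            p=p+np.array([cos(a)*dd[0]+sin(a)*dd[1],sin(a)*dd[0]-cos(a)*dd[1],-dd[2]])/1000;y-=tw
    for i in range(0,len(rows),5): print(str(rows[i:i+5]).replace(" ",""))
E
python3 - <<'E'
from h import *
im=viewer.get_image("top")
s=arm.sense();print(s['time'])
c=lambda u,v:(115+(u-1)/3,125+(v-1)/3)
for n,p in dict(P1=(249,279),P2=(361,270),P3=(607,266),P4=(727,291)).items(): print(n,ray(im,c(*p),.12).round(3))
for p in [(247,328),(355,316),(606,312),(696,332)]: print("plug",ray(im,c(*p),.06).round(3))
B=[ray(im,c(*p),.006).round(4) for p in [(323,108),(411,112),(500,116),(587,120)]];print(B,degrees(atan2(*(B[0]-B[3])[[1,0]]))-90)
print([ray(im,c(*p),.025).round(3) for p in [(42,220),(176,248),(143,376),(12,348)]])
w=viewer.get_image("wrist");print(w["fovy"],np.array(w["mount"]).round(3))
print("yaw",yawof(s["ee_rot"]))
plan([(.45,-.15,.32,0)])
E
```

```text
0.2
P1 [0.46  0.215 0.12 ]
P2 [0.47  0.113 0.12 ]
P3 [ 0.476 -0.112  0.12 ]
P4 [ 0.454 -0.222  0.12 ]
plug [0.42  0.226 0.06 ]
plug [0.433 0.123 0.06 ]
plug [ 0.439 -0.117  0.06 ]
plug [ 0.421 -0.204  0.06 ]
[array([0.6504, 0.1671, 0.006 ]), array([0.6476, 0.0771, 0.006 ]), array([ 0.6448, -0.0142,  0.006 ]), array([ 0.642 , -0.1037,  0.006 ])] -1.7766996839901879
[array([0.527, 0.438, 0.025]), array([0.501, 0.305, 0.025]), array([0.375, 0.331, 0.025]), array([0.401, 0.46 , 0.025])]
70.68268867739464 [[ 0.    -0.947 -0.321  0.084]
 [ 1.    -0.     0.001  0.001]
 [-0.001 -0.321  0.947 -0.146]
 [ 0.     0.     0.     1.   ]]
yaw 17.406967093213417
[[[np.float64(25.6),np.float64(-23.1),np.float64(-5.4)],1.2],[[np.float64(25.1),np.float64(-23.7),np.float64(-5.4)],1.2],[[np.float64(24.7),np.float64(-24.2),np.float64(-5.4)],1.2],[[np.float64(24.1),np.float64(-24.7),np.float64(-5.5)],1.2],[[np.float64(23.6),np.float64(-25.2),np.float64(-5.4)],1.1]]
[[[np.float64(23.1),np.float64(-25.6),np.float64(-5.5)],1.2],[[np.float64(22.6),np.float64(-26.1),np.float64(-5.4)],1.1],[[np.float64(22.1),np.float64(-26.6),np.float64(-5.5)],1.2],[[np.float64(21.5),np.float64(-27.0),np.float64(-5.4)],1.1],[[np.float64(21.0),np.float64(-27.4),np.float64(-5.5)],1.2]]
[[[np.float64(20.4),np.float64(-27.9),np.float64(-5.4)],1.1],[[np.float64(19.9),np.float64(-28.2),np.float64(-5.5)],1.2],[[np.float64(19.3),np.float64(-28.7),np.float64(-5.4)],1.1],[[np.float64(18.7),np.float64(-29.0),np.float64(-5.5)],1.2],[[np.float64(18.2),np.float64(-29.4),np.float64(-5.4)],1.1]]
```

>>> play_rows --deltas '[[[25.6,-23.1,-5.4],1.2],[[25.1,-23.7,-5.4],1.2],[[24.7,-24.2,-5.4],1.2],[[24.1,-24.7,-5.5],1.2],[[23.6,-25.2,-5.4],1.1]]'

```text
time: 0.67
tcp_pos: [0.2752, -0.4462, 0.2661]
ee_rot: [[0.98, 0.198, 0.0], [0.198, -0.98, 0.0], [0.0, 0.0, -1.0]]
contact_force: [0.7, -0.3, 0.1]
finger_gap: 0.999
finger_force: 0.0
```

>>> play_rows --deltas '[[[23.1,-25.6,-5.5],1.2],[[22.6,-26.1,-5.4],1.1],[[22.1,-26.6,-5.5],1.2],[[21.5,-27.0,-5.4],1.1],[[21.0,-27.4,-5.5],1.2]]'

```text
time: 1.08
tcp_pos: [0.3629, -0.2974, 0.2935]
ee_rot: [[0.995, 0.098, 0.0], [0.098, -0.995, -0.0], [0.0, 0.0, -1.0]]
contact_force: [1.1, 0.5, 0.3]
finger_gap: 1.0
finger_force: 0.0
```

>>> play_rows --deltas '[[[20.4,-27.9,-5.4],1.1],[[19.9,-28.2,-5.5],1.2],[[19.3,-28.7,-5.4],1.1],[[18.7,-29.0,-5.5],1.2],[[18.2,-29.4,-5.4],1.1]]'

```text
time: 1.5
tcp_pos: [0.4507, -0.1486, 0.3207]
ee_rot: [[1.0, -0.001, 0.0], [-0.001, -1.0, -0.0], [0.0, 0.0, -1.0]]
contact_force: [0.8, 0.5, -0.4]
finger_gap: 0.998
finger_force: 0.0
```

>>> play_rows --deltas '[[[0,0,0],0],[[0,0,0],0],[[0,0,0],0],[[0,0,0],0],[[0,0,0],0]]'

```text
time: 1.92
tcp_pos: [0.4492, -0.1517, 0.3201]
ee_rot: [[1.0, -0.003, -0.001], [-0.003, -1.0, -0.0], [-0.001, 0.0, -1.0]]
contact_force: [-0.2, -0.4, -0.3]
finger_gap: 1.005
finger_force: 0.0
```

```bash
sed -i 's/dd=\[round(tx,1),round(ty,1),round(tz,1)\]/dd=[round(float(v),1) for v in (tx,ty,tz)]/; s/tw=round(-(/tw=round(-1.0*(/' h.py
python3 - <<'E'
from h import *
s=arm.sense();w=viewer.get_image("wrist");cv2.imwrite("pics/w1.png",w["frame"])
print(s["time"],s["tcp_pos"].round(4),yawof(s["ee_rot"]),s["qpos"].round(2),s["contact_force"].round(2))
for P in [(.476,-.112,.12),(.454,-.222,.12)]: print(proj(w,P,s))
E
```

```text
1.9167 [ 0.4492 -0.1517  0.3201] -0.15645302296242758 [ 0.32  0.38 -0.14  1.89  0.07  0.87 -1.42] [-0.16 -0.41 -0.26]
[245.07436859 157.93826388]
[338.15444713 176.14886794]
```

View pics/w1.png

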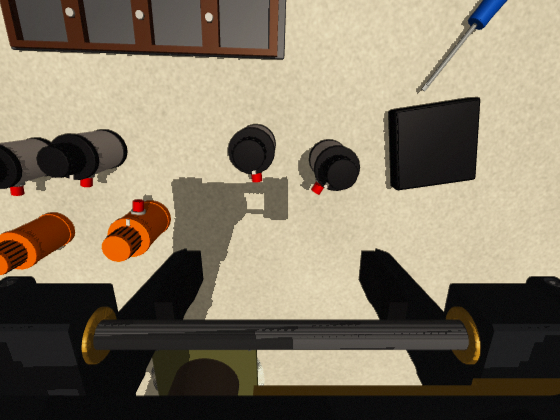

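The wrist view shows white pods P3 at about (250,152) and P4 at about (336,167), the foam block at (432,142), P1 and P2 at the left, the orange pods below them and the carrier at the top. I'll take an enhanced crop for the cap centres.

Run:
```python
from h import *
f=cv2.imread("pics/w1.png")[115:200,220:370]
f=(255*(f/255.)**.45).astype(np.uint8)
cv2.imwrite("pics/w1c.png",cv2.resize(f,None,fx=5,fy=5,interpolation=cv2.INTER_CUBIC))
```

```text
(no output)
```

View pics/w1c.png

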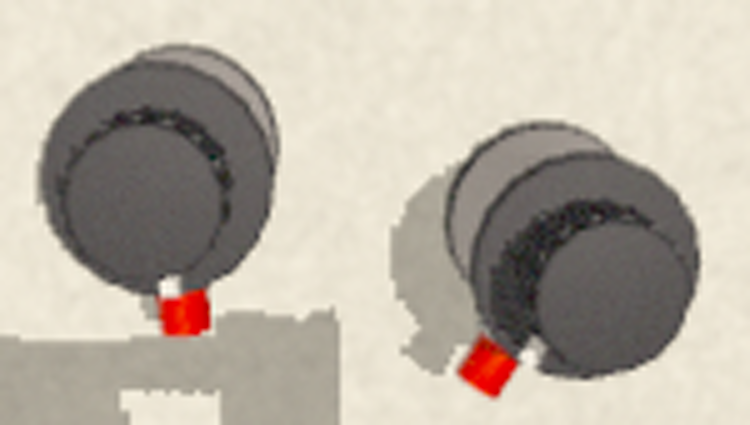

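The crop shows cap-top discs at full-image (248,156) for P3 and (343,174) for P4. The plugs are at (256.5,177) and (317,188). Both are clearly white pods.

```bash
cat >> h.py <<'E'
def caps(w,s,guess,h=0.0,save=None):
    """guess: approx xy of a pod; returns refined cap centre (Hough on upscaled gamma crop), and plug"""
    g=(*guess[:2],.12+h);u=proj(w,g,s);R,c=cam(w,s);dep=(R.T@(np.array(g)-c))[2];f=K(w)[0,0]
    r=f*.019/dep;k=4;m=int(r*2.8);x0,y0=max(0,int(u[0])-m),max(0,int(u[1])-m)
    cr=w["frame"][y0:int(u[1])+m,x0:int(u[0])+m]
    b=cv2.resize((255*(cr/255.)**.45).astype(np.uint8),None,fx=k,fy=k,interpolation=cv2.INTER_CUBIC)
    gr=cv2.GaussianBlur(cv2.cvtColor(b,cv2.COLOR_BGR2GRAY),(0,0),2)
    H=cv2.HoughCircles(gr,cv2.HOUGH_GRADIENT,1.5,5,param1=60,param2=12,minRadius=int(r*k*.9),maxRadius=int(r*k*1.1))
    out=[]
    if H is not None:
        for q in H[0][:3]: out.append(ray(w,((q[0]+.5)/k-.5+x0,(q[1]+.5)/k-.5+y0),.12+h,s)[:2].round(4))
    i=cr.astype(int);mk=((i[...,2]>120)&(i[...,1]<60)&(i[...,0]<60)).astype(np.uint8)
    n,l,st,ce=cv2.connectedComponentsWithStats(mk);pl=None
    if n>1:
        j=1+int(np.argmax(st[1:,4]));pl=ray(w,ce[j]+[x0,y0],.0585+h,s)[:2].round(4)
    if save:
        if H is not None: q=H[0][0];cv2.circle(b,(int(q[0]),int(q[1])),int(q[2]),(0,255,0),1)
        cv2.imwrite(save,b)
    print("cap",out,"plug",pl,"yaw",[round(degrees(atan2(*(pl-o)[::-1])),1) for o in out] if pl is not None else None)
E
python3 - <<'E'
from h import *
s=arm.sense();w=viewer.get_image("wrist")
a=ray(w,(248,156.2),.12,s);b=ray(w,(343,174.2),.12,s);print(a,b)
for u,c in (((256.5,177),a),((317,187.8),b)):
    q=ray(w,u,.0585,s);print(q,np.linalg.norm((q-c)[:2]),degrees(atan2(*(q-c)[[1,0]])))
caps(w,s,a);caps(w,s,b)
plan([(b[0],b[1],.2,0),(b[0],b[1],.092,0)])
E
```

```text
[ 0.47814364 -0.11533954  0.12      ] [ 0.45649204 -0.22748677  0.12      ]
[ 0.4391127  -0.11943508  0.0585    ] 0.03924523039086371 -174.00984824931936
[ 0.42320732 -0.20500652  0.0585    ] 0.0401650879587613 145.96520877617522
cap [array([ 0.4932, -0.1252]), array([ 0.4962, -0.1253]), array([ 0.479 , -0.1143])] plug [ 0.4382 -0.1197] yaw [174.3, 174.5, -172.5]
cap [array([ 0.4746, -0.208 ]), array([ 0.4589, -0.2243]), array([ 0.4539, -0.2291])] plug [ 0.4219 -0.2051] yaw [176.9, 152.6, 143.1]
[[[1.4,15.2,24.0],-0.0],[[1.4,15.2,24.0],-0.0],[[1.4,15.2,24.1],-0.0],[[1.5,15.3,24.0],-0.1],[[1.4,15.2,24.1],-0.0]]
[[[-0.0,0.0,21.6],-0.0],[[-0.0,0.0,21.6],-0.0],[[-0.0,0.0,21.6],-0.0],[[-0.0,0.0,21.6],-0.0],[[-0.0,0.0,21.6],-0.0]]
```

>>> play_rows --deltas '[[[1.4,15.2,24.0],0],[[1.4,15.2,24.0],0],[[1.4,15.2,24.0],0],[[1.4,15.2,24.0],0],[[1.4,15.2,24.0],0]]' --grip 0.75

```text
time: 2.43
tcp_pos: [0.4569, -0.2276, 0.1993]
ee_rot: [[1.0, -0.001, 0.0], [-0.001, -1.0, -0.0], [0.0, 0.0, -1.0]]
contact_force: [0.6, -0.4, -0.7]
finger_gap: 0.749
finger_force: 0.0
```

>>> play_rows --deltas '[[[0,0,21.6],0],[[0,0,21.6],0],[[0,0,21.6],0],[[0,0,21.6],0],[[0,0,21.6],0]]'

```text
time: 2.85
tcp_pos: [0.457, -0.227, 0.0913]
ee_rot: [[1.0, -0.001, 0.0], [-0.001, -1.0, -0.0], [0.0, 0.0, -1.0]]
contact_force: [0.1, -0.1, 0.3]
finger_gap: 0.75
finger_force: 0.0
```

>>> play_rows --deltas '[[[0,0,0],0],[[0,0,0],0],[[0,0,0],0],[[0,0,0],0],[[0,0,0],0]]' --grip 0

```text
time: 3.27
tcp_pos: [0.4579, -0.2263, 0.0936]
ee_rot: [[1.0, 0.0, 0.002], [0.0, -1.0, -0.0], [0.002, 0.0, -1.0]]
contact_force: [0.1, 1.2, 1.6]
finger_gap: 0.426
finger_force: 30.0
```

>>> play_rows --deltas '[[[0,0,-5],0],[[0,0,-10],0],[[0,0,-10],0],[[0,0,-10],0],[[0,0,-5],0]]'

```text
time: 3.68
tcp_pos: [0.4578, -0.2266, 0.1342]
ee_rot: [[1.0, -0.0, 0.002], [-0.0, -1.0, -0.001], [0.002, 0.001, -1.0]]
contact_force: [0.5, -0.8, -3.7]
finger_gap: 0.428
finger_force: 30.0
```

>>> play_rows --deltas '[[[0,0,0],0],[[0,0,0],0],[[0,0,0],0],[[0,0,0],0],[[0,0,0],0]]'

```text
time: 4.1
tcp_pos: [0.4569, -0.2261, 0.1319]
ee_rot: [[1.0, 0.0, -0.001], [0.0, -1.0, 0.0], [-0.001, -0.0, -1.0]]
contact_force: [0.3, -0.4, -3.8]
finger_gap: 0.419
finger_force: 30.0
```

>>> play_rows --deltas '[[[0,0,0],0],[[0,0,0],0],[[0,0,0],0],[[0,0,0],0],[[0,0,0],0]]'

```text
time: 4.52
tcp_pos: [0.4572, -0.2262, 0.1323]
ee_rot: [[1.0, 0.0, -0.0], [0.0, -1.0, -0.0], [-0.0, 0.0, -1.0]]
contact_force: [0.2, 0.4, -5.0]
finger_gap: 0.421
finger_force: 30.0
```

Run:
```python
from h import *
F=[]
for i in range(8):
    w=viewer.get_image("wrist");s=arm.sense();F.append(s["contact_force"][2])
print(np.round(F,2),np.mean(F),s["time"]);cv2.imwrite("pics/w2.png",w["frame"])
print(s["tcp_pos"],s["qpos"].round(2))
T=np.mean([(.527,.438),(.501,.305),(.375,.331),(.401,.46)],0);print(T)
plan([(s["tcp_pos"][0],s["tcp_pos"][1],.27,0),(*T,.27,15),(*T,.15,15)])
```

```text
[-4.11 -2.85 -3.56 -4.6  -4.44 -4.55 -4.19 -4.08] -4.047335437042477 4.9167
[ 0.45722589 -0.2262306   0.13235052] [ 0.42  0.71 -0.09  2.01  0.14  0.43 -1.34]
[0.451  0.3835]
[[[0.0,0.0,-27.5],0.0],[[0.0,0.0,-27.5],0.0],[[0.0,0.0,-27.5],0.0],[[0.0,0.0,-27.6],0.0],[[0.0,0.0,-27.5],0.0]]
[[[-0.3,-30.5,-0.0],-0.7],[[0.1,-30.5,-0.0],-0.8],[[0.5,-30.5,-0.0],-0.7],[[0.9,-30.5,-0.0],-0.8],[[1.3,-30.5,-0.0],-0.7]]
[[[1.7,-30.4,-0.0],-0.8],[[2.1,-30.4,-0.0],-0.7],[[2.4,-30.4,-0.0],-0.8],[[2.9,-30.3,-0.0],-0.7],[[3.2,-30.3,-0.0],-0.8]]
[[[3.7,-30.3,-0.0],-0.7],[[4.0,-30.2,-0.0],-0.8],[[4.5,-30.2,-0.0],-0.7],[[4.8,-30.1,-0.0],-0.8],[[5.3,-30.0,-0.0],-0.7]]
[[[5.6,-30.0,-0.0],-0.8],[[6.0,-29.9,-0.0],-0.7],[[6.4,-29.8,-0.0],-0.8],[[6.8,-29.7,-0.0],-0.7],[[7.2,-29.6,-0.0],-0.8]]
[[[-0.0,-0.0,24.0],0.0],[[-0.0,-0.0,24.0],0.0],[[-0.0,-0.0,24.0],0.0],[[-0.0,-0.0,24.0],0.0],[[-0.0,-0.0,24.0],0.0]]
```

The mean lift force is 4.05 N, about 0.41 kg, so P4 is the heavy one. It goes to the tray first.

>>> play_rows --deltas '[[[0,0,-27.5],0],[[0,0,-27.5],0],[[0,0,-27.5],0],[[0,0,-27.5],0],[[0,0,-27.5],0]]'

```text
time: 5.33
tcp_pos: [0.4566, -0.226, 0.2711]
ee_rot: [[1.0, 0.0, -0.001], [0.0, -1.0, 0.0], [-0.001, -0.0, -1.0]]
contact_force: [0.8, -0.1, -3.6]
finger_gap: 0.418
finger_force: 30.0
```

>>> play_rows --deltas '[[[-0.3,-30.5,0],-0.7],[[0.1,-30.5,0],-0.8],[[0.5,-30.5,0],-0.7],[[0.9,-30.5,0],-0.8],[[1.3,-30.5,0],-0.7]]'

```text
time: 5.75
tcp_pos: [0.4551, -0.0724, 0.2699]
ee_rot: [[0.998, 0.065, -0.0], [0.065, -0.998, -0.0], [-0.0, 0.0, -1.0]]
contact_force: [0.0, -0.2, -4.3]
finger_gap: 0.422
finger_force: 30.0
```

>>> play_rows --deltas '[[[1.7,-30.4,0],-0.8],[[2.1,-30.4,0],-0.7],[[2.4,-30.4,0],-0.8],[[2.9,-30.3,0],-0.7],[[3.2,-30.3,0],-0.8]]'

```text
time: 6.17
tcp_pos: [0.4535, 0.0799, 0.2698]
ee_rot: [[0.991, 0.131, -0.0], [0.131, -0.991, -0.0], [-0.0, 0.0, -1.0]]
contact_force: [0.4, 0.7, -4.5]
finger_gap: 0.421
finger_force: 30.0
```

>>> play_rows --deltas '[[[3.7,-30.3,0],-0.7],[[4.0,-30.2,0],-0.8],[[4.5,-30.2,0],-0.7],[[4.8,-30.1,0],-0.8],[[5.3,-30.0,0],-0.7]]'

```text
time: 6.58
tcp_pos: [0.452, 0.2323, 0.2697]
ee_rot: [[0.981, 0.195, -0.0], [0.195, -0.981, -0.001], [-0.001, 0.001, -1.0]]
contact_force: [0.5, 0.0, -4.8]
finger_gap: 0.424
finger_force: 30.0
```

>>> play_rows --deltas '[[[5.6,-30.0,0],-0.8],[[6.0,-29.9,0],-0.7],[[6.4,-29.8,0],-0.8],[[6.8,-29.7,0],-0.7],[[7.2,-29.6,0],-0.8]]'

```text
time: 7.0
tcp_pos: [0.4504, 0.3845, 0.2695]
ee_rot: [[0.966, 0.26, -0.001], [0.26, -0.966, -0.001], [-0.001, 0.001, -1.0]]
contact_force: [0.4, -0.3, -4.7]
finger_gap: 0.425
finger_force: 30.0
```

>>> play_rows --deltas '[[[0,0,24],0],[[0,0,24],0],[[0,0,24],0],[[0,0,24],0],[[0,0,24],0]]'

```text
time: 7.42
tcp_pos: [0.4507, 0.3831, 0.1485]
ee_rot: [[0.966, 0.259, -0.0], [0.259, -0.966, -0.001], [-0.001, 0.001, -1.0]]
contact_force: [1.2, -0.5, -4.0]
finger_gap: 0.425
finger_force: 30.0
```

Run:
```python
from h import *
s=arm.sense();w=viewer.get_image("wrist");cv2.imwrite("pics/w3.png",w["frame"]);print(s["time"],s["tcp_pos"],yawof(s["ee_rot"]),s["contact_force"],s["finger_gap"])
```

```text
7.4167 [0.45066268 0.38308441 0.14846976] 15.01304618826846 [ 1.15872792 -0.49130712 -4.03102355] 0.42464252180151424
```

View pics/w3.png

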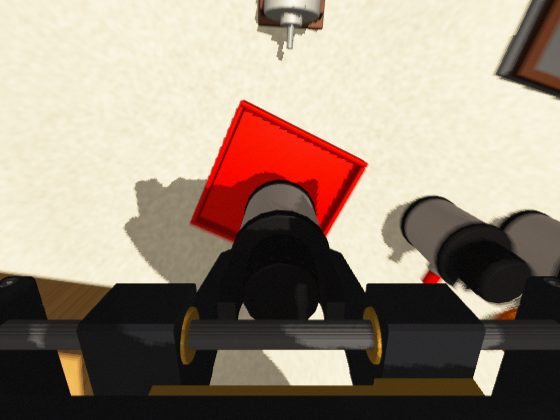

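Wrist view: the pod is held over the tray, whose rim corners are at (243,101), (366,164) and (190,223). That puts the tray centre near (278,193).

Run:
```python
from h import *
s=arm.sense();w=viewer.get_image("wrist")
C=[ray(w,u,.025,s)[:2] for u in ((243,101),(366,164),(190,223))];print(C,(C[1]+C[2])/2,np.linalg.norm(C[0]-C[1]))
plan([(*((C[1]+C[2])/2),.100,15)])
```

```text
[array([0.52483015, 0.43209086]), array([0.50139094, 0.31350055]), array([0.40379434, 0.45702782])] [0.45259264 0.38526419] 0.12088447928989003
[[[1.0,-0.6,9.2],0.0],[[1.0,-0.6,9.2],0.0],[[1.0,-0.6,9.2],0.0],[[1.1,-0.7,9.2],0.0],[[1.0,-0.6,9.2],0.0]]
```

>>> play_rows --deltas '[[[1,-0.6,9.2],0],[[1,-0.6,9.2],0],[[1,-0.6,9.2],0],[[1,-0.6,9.2],0],[[1,-0.6,9.2],0]]'

```text
time: 7.93
tcp_pos: [0.4554, 0.388, 0.1035]
ee_rot: [[0.966, 0.259, 0.001], [0.259, -0.966, 0.001], [0.001, -0.0, -1.0]]
contact_force: [0.0, -0.4, -3.8]
finger_gap: 0.422
finger_force: 30.0
```

>>> play_rows --deltas '[[[0,0,0.5],0],[[0,0,0.5],0],[[0,0,0],0],[[0,0,0],0],[[0,0,0],0]]'

```text
time: 8.35
tcp_pos: [0.4553, 0.3879, 0.1033]
ee_rot: [[0.966, 0.259, 0.001], [0.259, -0.966, 0.001], [0.001, -0.0, -1.0]]
contact_force: [-0.1, 0.4, -4.6]
finger_gap: 0.421
finger_force: 30.0
```

>>> play_rows --deltas '[[[0,0,1],0],[[0,0,1],0],[[0,0,1],0],[[0,0,1],0],[[0,0,1],0]]'

```text
time: 8.77
tcp_pos: [0.4552, 0.3881, 0.0987]
ee_rot: [[0.966, 0.259, 0.001], [0.259, -0.966, 0.001], [0.001, -0.0, -1.0]]
contact_force: [-1.8, -1.2, 12.5]
finger_gap: 0.425
finger_force: 29.9
```

>>> play_rows --deltas '[[[0,0,0],0],[[0,0,0],0],[[0,0,0],0],[[0,0,0],0],[[0,0,0],0]]'

```text
time: 9.18
tcp_pos: [0.4553, 0.388, 0.0988]
ee_rot: [[0.966, 0.259, 0.001], [0.259, -0.966, 0.001], [0.001, -0.0, -1.0]]
contact_force: [-0.7, 0.0, 6.3]
finger_gap: 0.42
finger_force: 29.9
```

>>> play_rows --deltas '[[[0,0,0],0],[[0,0,0],0],[[0,0,0],0],[[0,0,0],0],[[0,0,0],0]]' --grip 0.75

```text
time: 9.6
tcp_pos: [0.4551, 0.3877, 0.0977]
ee_rot: [[0.966, 0.259, 0.0], [0.259, -0.966, -0.0], [0.0, 0.0, -1.0]]
contact_force: [0.8, 0.1, 0.4]
finger_gap: 0.746
finger_force: 0.0
```

>>> play_rows --deltas '[[[0,0,-20],0],[[0,0,-40],0],[[0,0,-40],0],[[0,0,-40],0],[[0,0,-40],0]]'

```text
time: 10.02
tcp_pos: [0.4548, 0.3873, 0.2796]
ee_rot: [[0.966, 0.259, -0.0], [0.259, -0.966, -0.0], [-0.0, 0.0, -1.0]]
contact_force: [0.6, 0.3, -0.4]
finger_gap: 0.752
finger_force: 0.0
```

Run:
```python
from h import *
s=arm.sense();im=viewer.get_image("top");cv2.imwrite("pics/top2.png",im["frame"]);print(s["tcp_pos"],s["contact_force"],s["qpos"].round(2))
plan([(.475,.165,.29,180,1)])
```

```text
[0.45477996 0.3873245  0.27960499] [ 0.64495071  0.27791078 -0.3917633 ] [-0.67  0.61 -0.19  1.6   0.13  0.95 -2.21]
[[[-1.7,8.9,-0.1],-6.6],[[-2.7,8.6,-0.1],-6.6],[[-3.7,8.3,-0.1],-6.6],[[-4.6,7.8,-0.1],-6.6],[[-5.5,7.2,-0.1],-6.6]]
[[[-6.3,6.6,-0.1],-6.6],[[-7.0,5.8,-0.1],-6.6],[[-7.6,5.0,-0.1],-6.6],[[-8.1,4.0,-0.1],-6.6],[[-8.5,3.1,-0.1],-6.6]]
[[[-8.8,2.1,-0.1],-6.6],[[-9.0,1.1,-0.1],-6.6],[[-9.0,0.0,-0.1],-6.6],[[-9.0,-1.0,-0.1],-6.6],[[-8.8,-2.0,-0.1],-6.6]]
[[[-8.5,-3.1,-0.1],-6.6],[[-8.1,-4.0,-0.0],-6.6],[[-7.6,-4.9,-0.1],-6.6],[[-7.0,-5.8,-0.0],-6.6],[[-6.3,-6.5,-0.1],-6.6]]
[[[-5.5,-7.2,-0.0],-6.6],[[-4.6,-7.8,-0.1],-6.6],[[-3.7,-8.3,-0.0],-6.6],[[-2.8,-8.6,-0.1],-6.6],[[-1.7,-8.9,-0.0],-6.6]]
```

>>> play_rows --deltas '[[[-1.7,8.9,0],-6.6],[[-2.7,8.6,0],-6.6],[[-3.7,8.3,0],-6.6],[[-4.6,7.8,0],-6.6],[[-5.5,7.2,0],-6.6]]'

```text
time: 10.48
tcp_pos: [0.4583, 0.342, 0.2775]
ee_rot: [[0.665, 0.747, 0.0], [0.747, -0.665, -0.0], [-0.0, 0.0, -1.0]]
contact_force: [0.7, 0.1, -0.1]
finger_gap: 0.752
finger_force: 0.0
```

>>> play_rows --deltas '[[[-6.3,6.6,0],-6.6],[[-7.0,5.8,0],-6.6],[[-7.6,5.0,0],-6.6],[[-8.1,4.0,0],-6.6],[[-8.5,3.1,0],-6.6]]'

```text
time: 10.9
tcp_pos: [0.4617, 0.2967, 0.2775]
ee_rot: [[0.151, 0.989, -0.0], [0.989, -0.151, -0.0], [-0.0, -0.0, -1.0]]
contact_force: [0.1, -0.2, -1.1]
finger_gap: 0.751
finger_force: 0.0
```

>>> play_rows --deltas '[[[-8.8,2.1,0],-6.6],[[-9.0,1.1,0],-6.6],[[-9.0,0.0,0],-6.6],[[-9.0,-1.0,0],-6.6],[[-8.8,-2.0,0],-6.6]]'

```text
time: 11.32
tcp_pos: [0.4653, 0.2516, 0.2775]
ee_rot: [[-0.412, 0.911, -0.0], [0.911, 0.412, -0.0], [-0.0, -0.0, -1.0]]
contact_force: [0.6, 0.1, -0.2]
finger_gap: 0.752
finger_force: 0.0
```

>>> play_rows --deltas '[[[-8.5,-3.1,0],-6.6],[[-8.1,-4.0,0],-6.6],[[-7.6,-4.9,0],-6.6],[[-7.0,-5.8,0],-6.6],[[-6.3,-6.5,0],-6.6]]'

```text
time: 11.73
tcp_pos: [0.4687, 0.2064, 0.2775]
ee_rot: [[-0.842, 0.54, -0.0], [0.54, 0.842, -0.0], [0.0, -0.0, -1.0]]
contact_force: [-0.2, -0.9, 0.2]
finger_gap: 0.75
finger_force: 0.0
```

>>> play_rows --deltas '[[[-5.5,-7.2,0],-6.6],[[-4.6,-7.8,0],-6.6],[[-3.7,-8.3,0],-6.6],[[-2.8,-8.6,0],-6.6],[[-1.7,-8.9,0],-6.6]]'

```text
time: 12.15
tcp_pos: [0.4721, 0.1612, 0.2775]
ee_rot: [[-1.0, -0.005, -0.0], [-0.005, 1.0, -0.0], [0.0, -0.0, -1.0]]
contact_force: [0.6, 0.4, -0.9]
finger_gap: 0.749
finger_force: 0.0
```

Run:
```python
from h import *
s=arm.sense();w=viewer.get_image("wrist");cv2.imwrite("pics/w4.png",w["frame"]);print(s["time"],s["tcp_pos"],yawof(s["ee_rot"]),s["qpos"].round(2))
f=(255*(w["frame"]/255.)**.5).astype(np.uint8);cv2.imwrite("pics/w4g.png",f)
caps(w,s,(.46,.215));caps(w,s,(.472,.113))
for P in [(.46,.215,.12),(.472,.113,.12)]: print(proj(w,P,s))
```

```text
12.15 [0.4721418  0.16122595 0.27750754] -179.68934579700198 [ 0.2   0.65 -1.05  1.86  0.66  1.03  0.45]
cap [array([0.4371, 0.2024]), array([0.4432, 0.2139]), array([0.4398, 0.201 ])] plug [0.4206 0.2248] yaw [126.4, 154.3, 128.9]
cap [array([0.469 , 0.1157]), array([0.447 , 0.1247]), array([0.4677, 0.1225])] plug [0.4346 0.1217] yaw [170.1, -166.4, -178.6]
[333.50269467 178.63182479]
[236.63441411 189.15229768]
```

View pics/w4g.png

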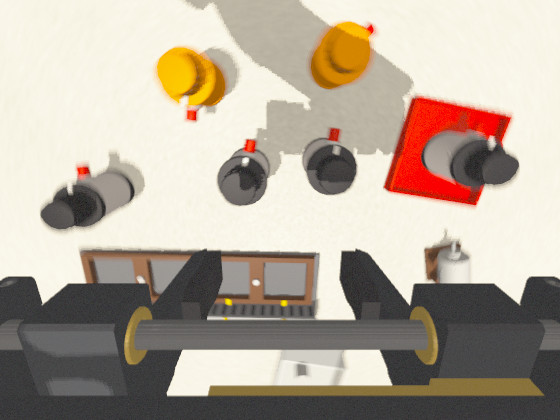

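The wrist view shows the heavy pod upright in the tray at (470,160). P1 is at about (335,178) and P2 at about (242,188), with plugs at (334,134) and (250,146). P3 is at far left. I'll enlarge it for the cap centres.

Run:
```python
from h import *
f=cv2.imread("pics/w4.png")[120:215,210:370]
cv2.imwrite("pics/w4c.png",cv2.resize((255*(f/255.)**.45).astype(np.uint8),None,fx=5,fy=5,interpolation=cv2.INTER_CUBIC))
```

```text
(no output)
```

View pics/w4c.png

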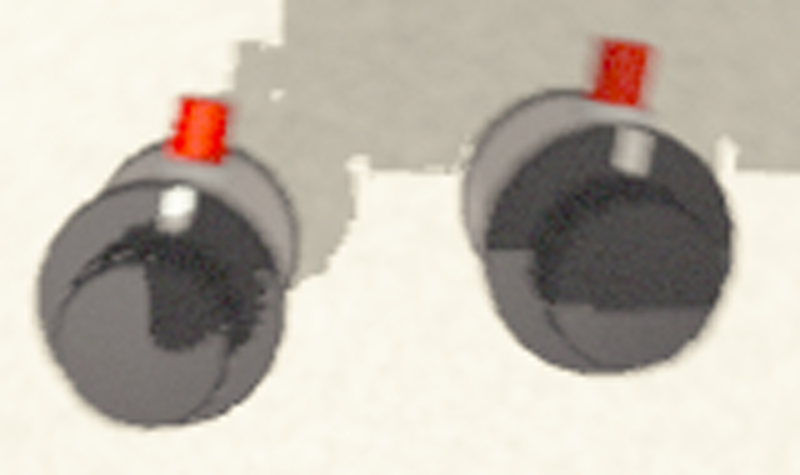

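The crop gives cap-top centres at full-image (336.2,175.6) for P1 and (238.8,187.6) for P2. The dashes are at (336.4,150) and (245.2,161.6), and the plugs at (334,134) and (250,145.6).

Run:
```python
from h import *
s=arm.sense();w=viewer.get_image("wrist")
for cap,sh,da,pl in (((336.2,175.6),(331.4,169.2),(336.4,150),(334,134)),((238.8,187.6),(241.6,180.2),(245.2,161.6),(250,145.6))):
    c=ray(w,cap,.12,s)[:2];h=ray(w,sh,.086,s)[:2];d=ray(w,da,.086,s)[:2];p=ray(w,pl,.0595,s)[:2];m=(c+h)/2
    print(c,h,p,"yaw dash",degrees(atan2(*(d-m)[::-1])),"plug",degrees(atan2(*(p-m)[::-1])),np.linalg.norm(p-m),np.linalg.norm(d-m))
```

```text
[0.4565704  0.21459799] [0.45677476 0.21503564] [0.41955883 0.22001714] yaw dash 168.44846257879453 plug 172.02373193339366 0.037476315926157154 0.02229676584402977
[0.47039003 0.11260352] [0.47065628 0.11121785] [0.43408624 0.11926658] yaw dash 169.11848576230162 plug 168.58651536061072 0.0371720010524173 0.02208368939794375
```

Run:
```python
from h import *
s=arm.sense();print(s["tcp_pos"])
plan([(.4567,.2148,.17,180)]);plan([(.4567,.2148,.093,180)],start=(.4567,.2148,.17,180))
```

```text
[0.47226289 0.16000822 0.27699006]
[[[3.1,11.0,21.4],-0.0],[[3.1,10.9,21.4],-0.0],[[3.2,11.0,21.4],-0.0],[[3.1,10.9,21.4],-0.1],[[3.2,11.0,21.4],-0.0]]
[[[0.0,0.0,15.4],-0.0],[[0.0,0.0,15.4],-0.0],[[0.0,0.0,15.4],-0.0],[[0.0,0.0,15.4],-0.0],[[0.0,0.0,15.4],-0.0]]
```

>>> play_rows --deltas '[[[3.1,11,21.4],0],[[3.1,11,21.4],0],[[3.1,11,21.4],0],[[3.1,11,21.4],0],[[3.1,11,21.4],0]]'

```text
time: 12.67
tcp_pos: [0.4563, 0.2181, 0.1699]
ee_rot: [[-1.0, 0.003, 0.0], [0.003, 1.0, 0.001], [-0.0, 0.001, -1.0]]
contact_force: [-0.7, -0.3, 0.4]
finger_gap: 0.751
finger_force: 0.0
```

>>> play_rows --deltas '[[[0,0,0],0],[[0,0,0],0],[[0,0,10],0],[[0,0,15],0],[[0,0,15],0]]'

```text
time: 13.08
tcp_pos: [0.458, 0.2166, 0.1314]
ee_rot: [[-1.0, 0.003, 0.003], [0.003, 1.0, 0.001], [-0.003, 0.001, -1.0]]
contact_force: [-0.0, -0.4, -0.4]
finger_gap: 0.749
finger_force: 0.0
```

>>> play_rows --deltas '[[[0.3,-0.4,9],0],[[0.3,-0.4,9],0],[[0.3,-0.4,9],0],[[0.4,-0.6,9],0],[[0,0,2],0]]'

```text
time: 13.5
tcp_pos: [0.455, 0.2144, 0.0917]
ee_rot: [[-1.0, 0.0, -0.001], [0.0, 1.0, -0.001], [0.001, -0.001, -1.0]]
contact_force: [0.1, -0.1, -0.6]
finger_gap: 0.748
finger_force: 0.0
```

>>> play_rows --deltas '[[[0,0,0],0],[[0,0,0],0],[[0,0,0],0],[[0,0,0],0],[[0,0,0],0]]' --grip 0

```text
time: 13.92
tcp_pos: [0.4556, 0.2159, 0.0933]
ee_rot: [[-1.0, -0.0, 0.001], [-0.0, 1.0, 0.001], [-0.001, 0.001, -1.0]]
contact_force: [-0.4, 1.5, 1.1]
finger_gap: 0.425
finger_force: 29.7
```

>>> play_rows --deltas '[[[0,0,-20],0],[[0,0,-35],0],[[0,0,-40],0],[[0,0,-40],0],[[0,0,-40],0]]'

```text
time: 14.33
tcp_pos: [0.4544, 0.2143, 0.2693]
ee_rot: [[-1.0, -0.001, -0.002], [-0.001, 1.0, -0.001], [0.002, -0.001, -1.0]]
contact_force: [0.7, -0.3, -2.7]
finger_gap: 0.425
finger_force: 29.6
```

Run:
```python
from h import *
F=[]
for i in range(5):
    w=viewer.get_image("wrist");s=arm.sense();F.append(s["contact_force"][2])
print(np.mean(F),s["tcp_pos"],s["finger_gap"],yawof(s["ee_rot"]),s["qpos"].round(2))
plan([(.6504,.1671,.27,7,1)])
```

```text
-1.6155483230094336 [0.45487539 0.21379288 0.26690045] 0.4317677940698596 179.97902122523388 [ 0.07  0.66 -1.02  1.87  0.67  1.    0.34]
[[[-6.5,-1.6,-0.1],5.8],[[-6.6,-0.9,-0.1],5.8],[[-6.7,-0.2,-0.1],5.8],[[-6.7,0.5,-0.1],5.8],[[-6.6,1.1,-0.1],5.8]]
[[[-6.5,1.8,-0.1],5.8],[[-6.2,2.4,-0.1],5.8],[[-6.0,3.1,-0.1],5.8],[[-5.6,3.7,-0.1],5.8],[[-5.2,4.2,-0.1],5.8]]
[[[-4.8,4.7,-0.1],5.7],[[-4.3,5.2,-0.1],5.8],[[-3.7,5.6,-0.1],5.7],[[-3.2,5.9,-0.1],5.8],[[-2.6,6.2,-0.1],5.7]]
[[[-1.9,6.4,-0.1],5.8],[[-1.3,6.6,-0.1],5.7],[[-0.6,6.7,-0.1],5.8],[[0.1,6.7,-0.1],5.7],[[0.7,6.6,-0.1],5.8]]
[[[1.4,6.5,-0.1],5.7],[[2.0,6.4,-0.1],5.8],[[2.7,6.1,-0.1],5.7],[[3.3,5.8,-0.1],5.8],[[3.9,5.5,-0.1],5.7]]
[[[4.4,5.1,-0.1],5.8],[[4.9,4.6,-0.1],5.7],[[5.3,4.1,-0.1],5.8],[[5.6,3.5,-0.1],5.7],[[6.0,3.0,-0.2],5.8]]
```

P1 weighs about 0.2 kg, so it is light, which confirms P4 as the heavy one.

>>> play_rows --deltas '[[[-6.5,-1.6,0],5.8],[[-6.6,-0.9,0],5.8],[[-6.7,-0.2,0],5.8],[[-6.7,0.5,0],5.8],[[-6.6,1.1,0],5.8]]'

```text
time: 15.0
tcp_pos: [0.487, 0.2059, 0.2654]
ee_rot: [[-0.872, 0.489, -0.004], [0.489, 0.872, -0.003], [0.002, -0.005, -1.0]]
contact_force: [0.2, 0.1, -2.3]
finger_gap: 0.425
finger_force: 29.6
```

>>> play_rows --deltas '[[[-6.5,1.8,0],5.8],[[-6.2,2.4,0],5.8],[[-6.0,3.1,0],5.8],[[-5.6,3.7,0],5.8],[[-5.2,4.2,0],5.8]]'

```text
time: 15.42
tcp_pos: [0.5195, 0.1983, 0.2652]
ee_rot: [[-0.526, 0.85, -0.004], [0.85, 0.526, -0.003], [-0.0, -0.005, -1.0]]
contact_force: [0.9, -0.8, -1.9]
finger_gap: 0.427
finger_force: 29.6
```

>>> play_rows --deltas '[[[-4.8,4.7,0],5.7],[[-4.3,5.2,0],5.8],[[-3.7,5.6,0],5.7],[[-3.2,5.9,0],5.8],[[-2.6,6.2,0],5.7]]'

```text
time: 15.83
tcp_pos: [0.5521, 0.1905, 0.2651]
ee_rot: [[-0.053, 0.999, -0.005], [0.999, 0.053, -0.003], [-0.003, -0.005, -1.0]]
contact_force: [0.1, -0.3, -2.6]
finger_gap: 0.426
finger_force: 29.6
```

>>> play_rows --deltas '[[[-1.9,6.4,0],5.8],[[-1.3,6.6,0],5.7],[[-0.6,6.7,0],5.8],[[0.1,6.7,0],5.7],[[0.7,6.6,0],5.8]]'

```text
time: 16.25
tcp_pos: [0.5846, 0.1829, 0.2649]
ee_rot: [[0.435, 0.901, -0.005], [0.901, -0.435, -0.003], [-0.005, -0.003, -1.0]]
contact_force: [-0.3, -0.3, -2.4]
finger_gap: 0.423
finger_force: 29.6
```

>>> play_rows --deltas '[[[1.4,6.5,0],5.7],[[2.0,6.4,0],5.8],[[2.7,6.1,0],5.7],[[3.3,5.8,0],5.8],[[3.9,5.5,0],5.7]]'

```text
time: 16.67
tcp_pos: [0.6171, 0.1753, 0.2648]
ee_rot: [[0.814, 0.581, -0.005], [0.581, -0.814, -0.003], [-0.006, -0.0, -1.0]]
contact_force: [-0.4, 0.3, -2.6]
finger_gap: 0.423
finger_force: 29.6
```

>>> play_rows --deltas '[[[4.4,5.1,0],5.8],[[4.9,4.6,0],5.7],[[5.3,4.1,0],5.8],[[5.6,3.5,0],5.7],[[6.0,3.0,0],5.8]]'

```text
time: 17.08
tcp_pos: [0.6495, 0.1676, 0.2646]
ee_rot: [[0.993, 0.117, -0.005], [0.117, -0.993, -0.003], [-0.006, 0.003, -1.0]]
contact_force: [-0.7, -0.7, -3.0]
finger_gap: 0.425
finger_force: 29.6
```

>>> play_rows --deltas '[[[0,0,10],0],[[0,0,20],0],[[0,0,25],0],[[0,0,20],0],[[0,0,10],0]]'

```text
time: 17.5
tcp_pos: [0.6471, 0.1675, 0.1773]
ee_rot: [[0.992, 0.125, -0.009], [0.125, -0.992, -0.003], [-0.009, 0.002, -1.0]]
contact_force: [-1.4, -0.4, -1.7]
finger_gap: 0.424
finger_force: 29.6
```

Run:
```python
from h import *
s=arm.sense();w=viewer.get_image("wrist");cv2.imwrite("pics/w5.png",w["frame"]);print(s["time"],s["tcp_pos"],yawof(s["ee_rot"]),s["qpos"].round(2))
f=(255*(w["frame"]/255.)**.5).astype(np.uint8);cv2.imwrite("pics/w5g.png",f)
```

```text
17.5 [0.64711529 0.16748916 0.17729703] 7.200091432996049 [-0.25  0.82 -0.14  1.47  0.13  0.87 -1.88]
```

View pics/w5g.png

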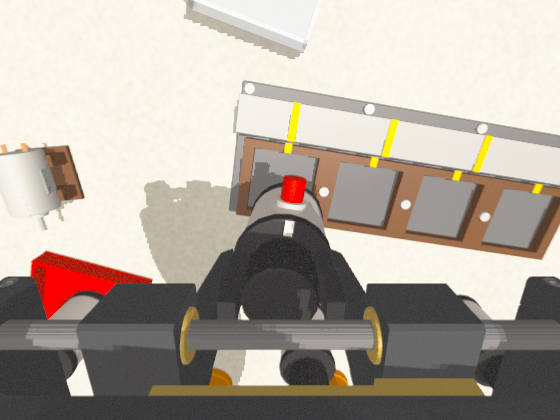

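The wrist view shows the pod held by bay 1. The plug is at (292,189) and the dash at (289,228). The yellow marks run from the duct at (293,117) to the wall at (288,148), with further marks to the right.

```bash
cat >> h.py <<'E'
def marks(w,s):
    i=w["frame"].astype(int);m=((i[...,2]>120)&(i[...,1]>110)&(i[...,0]<70)).astype(np.uint8)
    n,l,st,c=cv2.connectedComponentsWithStats(m)
    for k in range(1,n):
        if st[k,4]>10: print("mark",c[k].round(1),st[k].tolist(),"duct",ray(w,c[k],.045,s)[:2].round(4),"wall",ray(w,c[k],.018,s)[:2].round(4))
def plug(w,s,zb):
    i=w["frame"].astype(int);m=((i[...,2]>110)&(i[...,1]<60)&(i[...,0]<60)).astype(np.uint8)
    n,l,st,c=cv2.connectedComponentsWithStats(m[:,200:360])
    for k in range(1,n):
        if st[k,4]>60:
            p=ray(w,c[k]+[200,0],zb+.0585,s)[:2];print("plug",c[k]+[200,0],p.round(4),p-s["tcp_pos"][:2],"yaw from tcp",degrees(atan2(*(p-s["tcp_pos"][:2])[::-1])))
E
python3 - <<'E'
from h import *
s=arm.sense();w=viewer.get_image("wrist");marks(w,s);zb=s["tcp_pos"][2]-.0933;plug(w,s,zb)
print(ray(w,(289,228),zb+.086,s),s["tcp_pos"],yawof(s["ee_rot"]),zb)
for u in((324,191),(406,204),(484,216)):print(ray(w,u,.018,s))
E
```

```text
mark [293.6 121.6] [287, 102, 14, 40, 307] duct [0.7174 0.1625] wall [0.716  0.1611]
mark [390.2 138. ] [382, 119, 18, 39, 300] duct [0.7141 0.0727] wall [0.7124 0.0625]
mark [483.8 153. ] [474, 135, 21, 38, 295] duct [ 0.7116 -0.0173] wall [ 0.7097 -0.0363]
mark [287.8 147.6] [284, 142, 9, 12, 83] duct [0.6938 0.1646] wall [0.6902 0.1634]
mark [  1.6 148.9] [0, 145, 5, 8, 27] duct [0.6597 0.4267] wall [0.6527 0.4511]
mark [ 21.6 147.2] [19, 144, 6, 7, 31] duct [0.6636 0.4082] wall [0.657  0.4308]
mark [374.2 161.6] [370, 157, 9, 11, 75] duct [0.691  0.0823] wall [0.687 0.073]
mark [457.8 175. ] [453, 170, 10, 11, 74] duct [0.6883 0.    ] wall [ 0.6841 -0.0172]
mark [538.7 188.3] [534, 184, 10, 10, 69] duct [ 0.6853 -0.0823] wall [ 0.6808 -0.1077]
mark [183.5 326. ] [182, 321, 4, 10, 28] duct [0.4773 0.2567] wall [0.4525 0.2645]
mark [378.8 342.2] [378, 336, 3, 12, 26] duct [0.4817 0.0278] wall [0.4573 0.0133]
plug [293.1457976  189.01543739] [0.6819 0.1621] [ 0.0349986  -0.00522151] yaw from tcp -8.48548507860675
[0.66684652 0.16356365 0.16935761] [0.64689615 0.16736713 0.17665761] 7.165121710419377 0.08335760811310142
[0.64946519 0.11900936 0.018     ]
[0.64604147 0.02823664 0.018     ]
[ 0.64309623 -0.06072999  0.018     ]
```

Run:
```python
from h import *
s=arm.sense();w=viewer.get_image("wrist");g=w["frame"].max(2).astype(int)
for r in (195,200,205,210,215,220,225,230,235,240,245,250): print(r,"".join("#" if v<35 else "+" if v<100 else "." for v in g[r,225:340]))
zb=s["tcp_pos"][2]-.0933
print(proj(w,(*s["tcp_pos"][:2],zb+.086),s),proj(w,(*s["tcp_pos"][:2],zb+.12),s))
```

```text
195 .....+++++++++++++++++++++++++++++###++..........+++++++.............................++###++..+...............+..++
200 .....+++++++++++++++++++++++++###+...............++....+.......................+.........++##+..............++.+++.
205 ....++++++++++++++++++++++++##+....................................................++++.....+##+...........+++..+++
210 ....++++++++++++++++++++++##+............++....................................++++++++++....++#+.........++.+..+++
215 ............++++++++++++++.............+..++++#######################+++...+++++.+++++++++++..+++#+.......+..++.+..
220 ..............................++#############++++#+++++++++#...+++++###############+++++++++++++++....++###++++++++
225 .......................++########################+#########+.........+####################+++++++++................
230 ...................+###########################+##########+.........+###########################+++................
235 ...............+##########################################+........+###############################+...............
240 ............+##########################################################################################............
245 ..........+#############################################################################################+..........
250 .++#####.+##################################################################################################+......
[277.89312759 258.67571174] [277.43009194 294.31370315]
```

Run:
```python
from h import *
s=arm.sense();w=viewer.get_image("wrist");zb=s["tcp_pos"][2]-.0933
a=radians(7.2)
for o in (-.003,-.001,.001): print(o,[proj(w,(s["tcp_pos"][0]+(o+.03)*cos(a)+.0003,s["tcp_pos"][1]+(o+.03)*sin(a)-.0023,zb+.086),s).round(1)])
# col profile for front edge
g=w["frame"].max(2).astype(int);print([(r,g[r,275:282].mean().round()) for r in range(208,224)])
i=w["frame"].astype(int)[175:235,315:405].mean(2);print([int(v) for v in i[:,45]],[int(v) for v in i[25]])
plan([(.6504,.1671,.13,9.6)])
```

```text
-0.003 [array([281.9, 215.1])]
-0.001 [array([281.9, 211.7])]
0.001 [array([281.9, 208.2])]
[(208, np.float64(113.0)), (209, np.float64(112.0)), (210, np.float64(112.0)), (211, np.float64(111.0)), (212, np.float64(108.0)), (213, np.float64(63.0)), (214, np.float64(20.0)), (215, np.float64(10.0)), (216, np.float64(11.0)), (217, np.float64(10.0)), (218, np.float64(13.0)), (219, np.float64(33.0)), (220, np.float64(40.0)), (221, np.float64(37.0)), (222, np.float64(34.0)), (223, np.float64(32.0))]
[99, 97, 99, 99, 96, 97, 96, 95, 95, 96, 96, 95, 95, 95, 94, 92, 94, 94, 93, 93, 95, 93, 94, 94, 94, 95, 93, 93, 95, 94, 93, 93, 94, 94, 95, 93, 93, 95, 93, 94, 94, 93, 93, 94, 94, 93, 95, 93, 94, 68, 31, 20, 19, 46, 58, 59, 60, 59, 60, 82] [55, 28, 13, 31, 67, 68, 68, 69, 67, 68, 69, 66, 68, 68, 69, 68, 68, 86, 93, 95, 96, 95, 95, 95, 95, 94, 95, 94, 94, 94, 93, 95, 94, 96, 94, 94, 93, 96, 93, 95, 94, 95, 94, 95, 96, 95, 95, 95, 92, 94, 94, 94, 93, 95, 94, 94, 94, 93, 93, 93, 95, 93, 94, 93, 94, 93, 94, 94, 94, 92, 93, 93, 93, 57, 46, 28, 20, 18, 18, 19, 51, 63, 64, 65, 65, 66, 65, 63, 65, 63]
[[[-0.1,0.3,10.5],-0.5],[[-0.1,0.3,10.5],-0.5],[[-0.1,0.3,10.5],-0.5],[[-0.1,0.2,10.5],-0.5],[[-0.1,0.3,10.6],-0.5]]
```

Run:
```python
from h import *
s=arm.sense();w=viewer.get_image("wrist")
p=ray(w,(360,224),.006,s);q=ray(w,(360,229),.018,s);print(p,q,"bay2 ctr x",p[0]+.034,q[0]+.034)
g=w["frame"].astype(int).mean(2);print([int(v) for v in g[140:185,360]])
plan([(.6516,.1672,.13,9.6),(.6516,.1672,.103,9.6)])
```

```text
[0.6157402  0.06868633 0.006     ] [0.61414165 0.07145853 0.018     ] bay2 ctr x 0.6497402007393354 0.6481416466603048
[217, 217, 217, 216, 217, 216, 216, 216, 216, 217, 216, 216, 216, 216, 217, 218, 150, 69, 48, 42, 39, 77, 82, 82, 80, 80, 79, 78, 90, 99, 102, 101, 101, 99, 100, 99, 99, 100, 98, 98, 99, 97, 98, 96, 97]
[[[0.0,0.3,10.7],-0.5],[[0.0,0.3,10.7],-0.5],[[0.0,0.3,10.7],-0.5],[[0.0,0.3,10.7],-0.5],[[0.0,0.3,10.7],-0.6]]
[[[0.0,0.0,5.4],0.0],[[0.0,0.0,5.4],0.0],[[0.0,0.0,5.4],0.0],[[0.0,0.0,5.4],0.0],[[0.0,0.0,5.4],0.0]]
```

Run:
```python
from h import *
for i in range(3):
    s=arm.sense();viewer.get_image("wrist");print(s["time"],s["tcp_pos"],s["ee_rot"][:,2],s["contact_force"],s["joint_velocities"].round(3))
```

```text
17.75 [0.6513757  0.16871863 0.18353337] [ 1.43183364e-03  3.19670854e-04 -9.99998924e-01] [ 0.30191812 -0.74363983 -2.37424591] [ 0.003 -0.015 -0.002 -0.011 -0.    -0.    -0.002]
17.8 [0.65165219 0.16879863 0.18403614] [ 2.36466575e-03  6.36429684e-04 -9.99997002e-01] [-0.05237768  0.1993398  -1.4392412 ] [ 0.002 -0.007 -0.001 -0.003 -0.001  0.001 -0.002]
17.85 [0.65167314 0.1687763  0.18416282] [ 2.51286750e-03  6.68571511e-04 -9.99996619e-01] [-0.1828814  -0.29972911 -1.34452493] [-0.    -0.002  0.002  0.003 -0.001 -0.001 -0.004]
```

```bash
cat >> h.py <<'E'
def held(w,s,zg=.0933):
    """held pod: shoulder disc sides and front edge -> axis; then plug yaw; all in the wrist-camera's (biased) world"""
    zb=s["tcp_pos"][2]-zg;g=w["frame"].max(2).astype(int);u0=proj(w,(*s["tcp_pos"][:2],zb+.086),s)
    xs=[]
    for r in range(int(u0[1])-22,int(u0[1])-10,2):
        d=np.where(g[r,225:340]<35)[0]+225;xs.append((d[0]+d[-1])/2)
    xc=np.median(xs);col=g[:int(u0[1]),int(xc)-6:int(xc)-1].mean(1);r=len(col)-1
    fr=next(k for k in range(int(u0[1])-25,100,-1) if col[k]>60)+.5
    a=radians(yawof(s["ee_rot"]));e=np.array([cos(a),sin(a)])
    f=ray(w,(xc,fr),zb+.086,s)[:2];ax=f-.030*e
    i=w["frame"].astype(int);m=((i[...,2]>110)&(i[...,1]<60)&(i[...,0]<60)).astype(np.uint8)
    n,l,st,c=cv2.connectedComponentsWithStats(m[:,240:330]);k=1+int(np.argmax(st[1:,4]))
    p=ray(w,c[k]+[240,0],zb+.0585,s)[:2]
    print("held: shoulder col",xc,"front row",fr,"axis",ax.round(4),"minus tcp",(ax-s["tcp_pos"][:2]).round(4),"plug dist",np.linalg.norm(p-ax).round(4),"yaw",degrees(atan2(*(p-ax)[::-1])),"tool yaw",degrees(a))
E
python3 - <<'E'
from h import *
s=arm.sense();w=viewer.get_image("wrist");print(s["tcp_pos"]);marks(w,s);held(w,s)
g=w["frame"].astype(int).mean(2);print([int(v) for v in g[205:240,360]])
E
```

```text
[0.65159715 0.16871798 0.18415895]
mark [292.8 134.1] [285, 110, 16, 49, 359] duct [0.7122 0.163 ] wall [0.71   0.1617]
mark [387.4 143.8] [380, 126, 16, 37, 279] duct [0.7142 0.0728] wall [0.7123 0.0629]
mark [478.1 158.3] [469, 141, 20, 36, 270] duct [ 0.7115 -0.0171] wall [ 0.7093 -0.0355]
mark [ 32.5 153.9] [30, 150, 6, 8, 34] duct [0.6633 0.4081] wall [0.6566 0.4299]
mark [ 12.9 155.2] [11, 152, 5, 8, 28] duct [0.6597 0.427 ] wall [0.6526 0.4506]
mark [372.4 166.6] [368, 162, 9, 10, 70] duct [0.6911 0.0822] wall [0.687  0.0731]
mark [453.9 179.4] [450, 175, 9, 10, 68] duct [ 6.885e-01 -4.000e-04] wall [ 0.6841 -0.0172]
mark [557.7 186.4] [555, 181, 5, 10, 30] duct [ 0.6941 -0.1048] wall [ 0.6903 -0.1315]
mark [533.  192.1] [529, 188, 9, 10, 61] duct [ 0.6856 -0.0827] wall [ 0.6809 -0.1073]
mark [183.2 327.8] [181, 321, 5, 14, 42] duct [0.4761 0.2611] wall [0.4516 0.269 ]
mark [378.8 341.7] [377, 323, 5, 36, 84] duct [0.4843 0.0278] wall [0.4606 0.0136]
held: shoulder col 282.0 front row 213.5 axis [0.6498 0.1662] minus tcp [-0.0018 -0.0026] plug dist 0.0371 yaw -4.026370335891139 tool yaw 7.020850349477931
[93, 92, 95, 94, 94, 94, 94, 94, 94, 95, 96, 95, 93, 94, 94, 95, 94, 93, 93, 93, 94, 50, 24, 21, 20, 56, 60, 60, 60, 59, 59, 148, 228, 236, 236]
```

Run:
```python
from h import *
s=arm.sense();w=viewer.get_image("wrist")
for r,z in((225.5,.006),(229.5,.018),(235.5,.018),(168,.018)):
  print(r,ray(w,(360,r),z,s)[:2])
g=w["frame"].astype(int).mean(2);print([int(v) for v in g[150:185,355]])
plan([(.653,.1675,.14,9),(.653,.1675,.107,9)])
```

```text
225.5 [0.61446466 0.06815738]
229.5 [0.61407966 0.07118348]
235.5 [0.60674572 0.06963595]
168 [0.68372624 0.08587954]
[216, 217, 217, 216, 216, 216, 210, 97, 55, 37, 24, 77, 83, 83, 82, 81, 81, 81, 75, 99, 101, 100, 102, 100, 100, 100, 100, 100, 99, 98, 97, 97, 97, 97, 98]
[[[0.3,0.3,8.8],-0.4],[[0.3,0.2,8.8],-0.4],[[0.3,0.3,8.7],-0.4],[[0.3,0.3,8.8],-0.4],[[0.3,0.2,8.7],-0.4]]
[[[0.0,0.0,6.6],0.0],[[0.0,0.0,6.6],0.0],[[0.0,0.0,6.6],0.0],[[0.0,0.0,6.6],0.0],[[0.0,0.0,6.6],0.0]]
```

>>> play_rows --deltas '[[[0.3,0.3,8.8],-0.4],[[0.3,0.3,8.8],-0.4],[[0.3,0.3,8.8],-0.4],[[0.3,0.3,8.8],-0.4],[[0.3,0.3,8.8],-0.4]]'

```text
time: 18.42
tcp_pos: [0.6521, 0.167, 0.1373]
ee_rot: [[0.988, 0.157, -0.001], [0.157, -0.988, -0.0], [-0.001, 0.0, -1.0]]
contact_force: [-0.5, -0.3, -2.7]
finger_gap: 0.425
finger_force: 29.6
```

>>> play_rows --deltas '[[[0,0,4],0],[[0,0,4],0],[[0,0,2],0],[[0,0,0],0],[[0,0,0],0]]'

```text
time: 18.83
tcp_pos: [0.6527, 0.1673, 0.1291]
ee_rot: [[0.988, 0.157, 0.001], [0.157, -0.988, 0.0], [0.001, -0.0, -1.0]]
contact_force: [-0.8, 0.7, -2.2]
finger_gap: 0.429
finger_force: 29.6
```

Run:
```python
from h import *
for i in range(3): viewer.get_image("wrist")
s=arm.sense();w=viewer.get_image("wrist");print(s["tcp_pos"],s["contact_force"],yawof(s["ee_rot"]));held(w,s);marks(w,s)
```

```text
[0.65284068 0.16733825 0.12933576] [ 0.21603275 -0.04960307 -1.27000494] 9.005783486157661
held: shoulder col 282.5 front row 213.5 axis [0.6512 0.1644] minus tcp [-0.0017 -0.0029] plug dist 0.0369 yaw -1.7098345615859933 tool yaw 9.005783486157661
mark [296.4 140.8] [285, 112, 23, 59, 528] duct [0.7131 0.1631] wall [0.7104 0.1612]
mark [411.1 157.7] [400, 136, 23, 45, 416] duct [0.7144 0.0729] wall [0.7119 0.0604]
mark [519.2 179.3] [507, 158, 26, 43, 379] duct [ 0.7113 -0.0172] wall [ 0.7084 -0.0402]
mark [389.  183.2] [384, 177, 11, 13, 96] duct [0.692  0.0843] wall [0.6868 0.0732]
mark [484.1 201.4] [479, 196, 11, 12, 90] duct [0.6893 0.0034] wall [ 0.6839 -0.0171]
mark [183.1 328.9] [181, 321, 5, 15, 48] duct [0.5228 0.2392] wall [0.4979 0.2463]
mark [379.4 353.2] [377, 347, 5, 13, 47] duct [0.5236 0.0467] wall [0.4987 0.0312]
```

>>> play_rows --deltas '[[[0,0,6],0],[[0,0,6],0],[[0,0,6],0],[[0,0,6],0],[[0,0,3],0]]'

```text
time: 19.45
tcp_pos: [0.6529, 0.1679, 0.1014]
ee_rot: [[0.988, 0.157, 0.001], [0.157, -0.988, 0.001], [0.001, -0.001, -1.0]]
contact_force: [-0.6, 1.0, -1.9]
finger_gap: 0.422
finger_force: 29.4
```

>>> play_rows --deltas '[[[0,0,2],0],[[0,0,2],0],[[0,0,0],0],[[0,0,0],0],[[0,0,0],0]]'

```text
time: 19.87
tcp_pos: [0.6535, 0.1674, 0.099]
ee_rot: [[0.988, 0.156, 0.002], [0.156, -0.988, 0.001], [0.002, -0.0, -1.0]]
contact_force: [0.6, 0.2, 6.0]
finger_gap: 0.426
finger_force: 29.4
```

>>> play_rows --deltas '[[[0,0,0],0],[[0,0,0],0],[[0,0,0],0],[[0,0,0],0],[[0,0,0],0]]' --grip 0.7

```text
time: 20.28
tcp_pos: [0.6523, 0.1671, 0.0975]
ee_rot: [[0.988, 0.157, -0.001], [0.157, -0.988, -0.0], [-0.001, 0.0, -1.0]]
contact_force: [0.6, -0.1, -0.7]
finger_gap: 0.699
finger_force: 0.0
```

>>> play_rows --deltas '[[[0,0,-20],0],[[0,0,-35],0],[[0,0,-40],0],[[0,0,-40],0],[[0,0,-35],0]]'

```text
time: 20.7
tcp_pos: [0.6526, 0.1672, 0.2703]
ee_rot: [[0.988, 0.157, 0.001], [0.157, -0.988, 0.0], [0.001, -0.0, -1.0]]
contact_force: [-0.2, 0.2, -0.9]
finger_gap: 0.699
finger_force: 0.0
```

Run:
```python
from h import *
s=arm.sense();w=viewer.get_image("wrist");cv2.imwrite("pics/w6.png",(255*(w["frame"]/255.)**.5).astype(np.uint8));print(s["tcp_pos"],s["time"])
plan([(.472,.112,.27,180,1)])
```

```text
[0.65261642 0.16723422 0.270308  ] 20.7
[[[-6.4,0.9,0.3],-5.7],[[-6.4,0.3,0.3],-5.7],[[-6.4,-0.4,0.3],-5.7],[[-6.4,-1.0,0.3],-5.7],[[-6.2,-1.6,0.3],-5.7]]
[[[-6.0,-2.2,0.3],-5.7],[[-5.8,-2.8,0.3],-5.7],[[-5.5,-3.4,0.3],-5.7],[[-5.1,-3.9,0.3],-5.7],[[-4.7,-4.4,0.3],-5.7]]
[[[-4.2,-4.9,0.3],-5.7],[[-3.7,-5.2,0.3],-5.7],[[-3.2,-5.6,0.2],-5.7],[[-2.6,-5.9,0.3],-5.7],[[-2.0,-6.1,0.2],-5.7]]
[[[-1.4,-6.3,0.3],-5.7],[[-0.8,-6.4,0.2],-5.7],[[-0.1,-6.4,0.3],-5.7],[[0.5,-6.4,0.2],-5.7],[[1.2,-6.3,0.3],-5.7]]
[[[1.8,-6.2,0.2],-5.7],[[2.4,-6.0,0.3],-5.7],[[3.0,-5.7,0.2],-5.7],[[3.5,-5.4,0.3],-5.7],[[4.0,-5.0,0.2],-5.7]]
[[[4.5,-4.6,0.3],-5.7],[[4.9,-4.1,0.2],-5.7],[[5.3,-3.6,0.3],-5.7],[[5.7,-3.1,0.2],-5.7],[[5.9,-2.5,0.3],-5.7]]
```

View pics/w6.png

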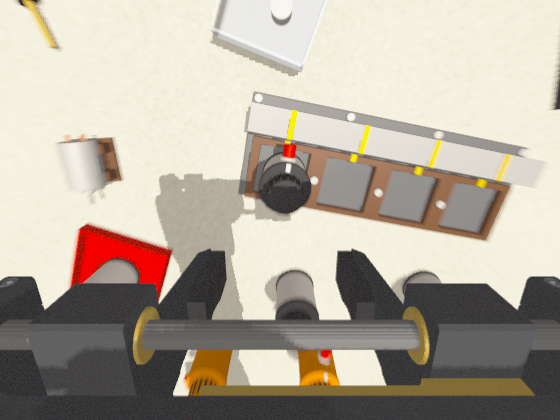

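The wrist view shows the pod seated upright in bay 1, with its plug at (289,151) in line with the yellow mark. P2 follows.

>>> play_rows --deltas '[[[-6.4,0.9,0.3],-5.7],[[-6.4,0.3,0.3],-5.7],[[-6.4,-0.4,0.3],-5.7],[[-6.4,-1.0,0.3],-5.7],[[-6.2,-1.6,0.3],-5.7]]'

```text
time: 21.17
tcp_pos: [0.6213, 0.1575, 0.2659]
ee_rot: [[0.79, 0.613, -0.0], [0.613, -0.79, -0.0], [-0.0, 0.0, -1.0]]
contact_force: [-0.5, 0.5, -0.1]
finger_gap: 0.701
finger_force: 0.0
```

>>> play_rows --deltas '[[[-6.0,-2.2,0.3],-5.7],[[-5.8,-2.8,0.3],-5.7],[[-5.5,-3.4,0.3],-5.7],[[-5.1,-3.9,0.3],-5.7],[[-4.7,-4.4,0.3],-5.7]]'

```text
time: 21.58
tcp_pos: [0.5906, 0.1479, 0.2644]
ee_rot: [[0.402, 0.916, -0.0], [0.916, -0.402, -0.0], [-0.0, -0.0, -1.0]]
contact_force: [-0.1, 0.7, -0.1]
finger_gap: 0.703
finger_force: 0.0
```

>>> play_rows --deltas '[[[-4.2,-4.9,0],-5.7],[[-3.7,-5.2,0],-5.7],[[-3.2,-5.6,0],-5.7],[[-2.6,-5.9,0],-5.7],[[-2.0,-6.1,0],-5.7]]'

```text
time: 22.0
tcp_pos: [0.5599, 0.1385, 0.2645]
ee_rot: [[-0.083, 0.997, -0.0], [0.997, 0.083, -0.0], [-0.0, -0.0, -1.0]]
contact_force: [0.1, 0.2, -0.3]
finger_gap: 0.699
finger_force: 0.0
```

>>> play_rows --deltas '[[[-1.4,-6.3,0],-5.7],[[-0.8,-6.4,0],-5.7],[[-0.1,-6.4,0],-5.7],[[0.5,-6.4,0],-5.7],[[1.2,-6.3,0],-5.7]]'

```text
time: 22.42
tcp_pos: [0.5292, 0.1291, 0.2645]
ee_rot: [[-0.549, 0.836, -0.0], [0.836, 0.549, -0.0], [-0.0, -0.0, -1.0]]
contact_force: [0.2, -0.2, -0.2]
finger_gap: 0.7
finger_force: 0.0
```

>>> play_rows --deltas '[[[1.8,-6.2,0],-5.7],[[2.4,-6.0,0],-5.7],[[3.0,-5.7,0],-5.7],[[3.5,-5.4,0],-5.7],[[4.0,-5.0,0],-5.7]]'

```text
time: 22.83
tcp_pos: [0.4984, 0.1198, 0.2645]
ee_rot: [[-0.881, 0.473, -0.0], [0.473, 0.881, -0.0], [0.0, -0.0, -1.0]]
contact_force: [0.3, 0.4, -0.1]
finger_gap: 0.699
finger_force: 0.0
```

>>> play_rows --deltas '[[[4.5,-4.6,0],-5.7],[[4.9,-4.1,0],-5.7],[[5.3,-3.6,0],-5.7],[[5.7,-3.1,0],-5.7],[[5.9,-2.5,0],-5.7]]'

```text
time: 23.25
tcp_pos: [0.4677, 0.1103, 0.2646]
ee_rot: [[-1.0, -0.005, -0.0], [-0.005, 1.0, -0.0], [0.0, -0.0, -1.0]]
contact_force: [-0.2, -0.6, -0.4]
finger_gap: 0.698
finger_force: 0.0
```

>>> play_rows --deltas '[[[0,0,0],0],[[0,0,0],0],[[0,0,0],0],[[0,0,0],0],[[0,0,0],0]]'

```text
time: 23.67
tcp_pos: [0.4684, 0.1107, 0.2648]
ee_rot: [[-1.0, 0.001, 0.0], [0.001, 1.0, 0.0], [-0.0, 0.0, -1.0]]
contact_force: [0.1, -0.4, 0.3]
finger_gap: 0.703
finger_force: 0.0
```

Run:
```python
from h import *
s=arm.sense();w=viewer.get_image("wrist");cv2.imwrite("pics/w7.png",w["frame"]);print(s["tcp_pos"],yawof(s["ee_rot"]),s["time"],s["qpos"].round(2))
print(proj(w,(.4705,.112,.12),s),proj(w,(.478,-.115,.12),s))
i=w["frame"].astype(int);m=((i[...,2]>110)&(i[...,1]<60)&(i[...,0]<60)).astype(np.uint8)
n,l,st,c=cv2.connectedComponentsWithStats(m)
for k in range(1,n):
    if st[k,4]>40: print(c[k].round(1),st[k,4],ray(w,c[k],.0595,s)[:2].round(4))
u=proj(w,(.4705,.112,.12),s).astype(int);f=w["frame"][max(0,u[1]-70):u[1]+50,max(0,u[0]-60):u[0]+60];print(max(0,u[1]-70),max(0,u[0]-60))
cv2.imwrite("pics/w7c.png",cv2.resize((255*(f/255.)**.45).astype(np.uint8),None,fx=5,fy=5,interpolation=cv2.INTER_CUBIC))
```

```text
[0.46842053 0.11073984 0.26484249] 179.93538477089143 23.6667 [ 0.3   0.64 -1.04  1.93  0.67  0.97  0.51]
[283.37127161 194.73517009] [ 63.23090408 201.89865217]
[358.6  70.1] 82 [0.348  0.1937]
[379.1  76. ] 54 [0.3539 0.2165]
[262.8  87.7] 73 [0.3656 0.0897]
[438.9 147.5] 209 [0.4309 0.2947]
[483.  152.1] 5529 [0.4363 0.3477]
[234.1 117.6] 156 [0.3971 0.0564]
[293.4 150.2] 124 [0.4339 0.1242]
[118.3 173.6] 148 [ 0.4617 -0.0866]
124 223
```

View pics/w7c.png

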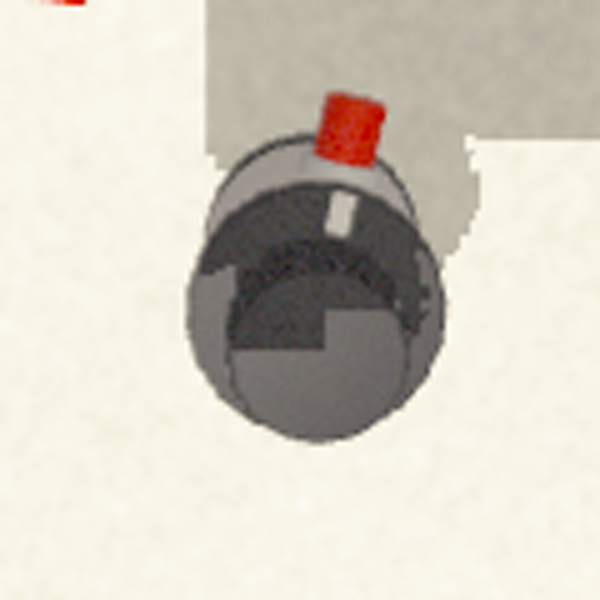

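The crop shows P2's cap-top centre at full-image (286.4,194), the dash at (290.8,166.4) and the plug at (293,150). P3's plug now reads about (0.462,-0.087), so P3 has been knocked and I'll measure it again later.

Run:
```python
from h import *
s=arm.sense();w=viewer.get_image("wrist");c=ray(w,(286.4,194),.12,s)[:2];h=ray(w,(285.7,186),.086,s)[:2];m=(c+h)/2
p=ray(w,(293,150),.0595,s)[:2];d=ray(w,(290.8,166.4),.086,s)[:2]
print(c,h,p,np.linalg.norm(p-m),[degrees(atan2(*(q-m)[::-1])) for q in(p,d)],s["tcp_pos"])
t=(m[0]+.0005,m[1]-.0024);print(t)
plan([(*t,.16,180)]);plan([(*t,.0925,180)],start=(*t,.16,180))
```

```text
[0.46959044 0.11508205] [0.47018235 0.11491453] [0.43354101 0.12373881] 0.03738159488517098 [166.47798841262457, 166.14297042865408] [0.46831775 0.11073267 0.26481324]
(np.float64(0.4703863954338722), np.float64(0.11259828614254724))
[[[-0.4,0.4,21.0],-0.0],[[-0.4,0.4,21.0],-0.0],[[-0.4,0.4,20.9],-0.0],[[-0.5,0.3,21.0],-0.0],[[-0.4,0.4,20.9],-0.0]]
[[[0.0,0.0,13.5],-0.0],[[0.0,0.0,13.5],-0.0],[[0.0,0.0,13.5],-0.0],[[0.0,0.0,13.5],-0.0],[[0.0,0.0,13.5],-0.0]]
```

>>> play_rows --deltas '[[[-0.4,0.4,21],0],[[-0.4,0.4,21],0],[[-0.4,0.4,21],0],[[-0.4,0.4,21],0],[[-0.4,0.4,21],0]]'

```text
time: 24.18
tcp_pos: [0.4703, 0.1127, 0.1589]
ee_rot: [[-1.0, 0.0, 0.0], [0.0, 1.0, 0.0], [-0.0, 0.0, -1.0]]
contact_force: [-0.4, -0.2, 0.2]
finger_gap: 0.702
finger_force: 0.0
```

>>> play_rows --deltas '[[[0,0,13.5],0],[[0,0,13.5],0],[[0,0,13.5],0],[[0,0,13.5],0],[[0,0,13.5],0]]'

```text
time: 24.6
tcp_pos: [0.4704, 0.1128, 0.0916]
ee_rot: [[-1.0, 0.0, 0.0], [0.0, 1.0, 0.0], [-0.0, 0.0, -1.0]]
contact_force: [0.1, 0.3, -0.5]
finger_gap: 0.699
finger_force: 0.0
```

>>> play_rows --deltas '[[[0,0,0],0],[[0,0,0],0],[[0,0,0],0],[[0,0,0],0],[[0,0,0],0]]' --grip 0

```text
time: 25.02
tcp_pos: [0.4706, 0.1131, 0.0931]
ee_rot: [[-1.0, -0.0, 0.002], [-0.0, 1.0, 0.001], [-0.002, 0.001, -1.0]]
contact_force: [0.2, 1.1, 0.6]
finger_gap: 0.424
finger_force: 29.9
```

>>> play_rows --deltas '[[[0,0,-20],0],[[0,0,-35],0],[[0,0,-40],0],[[0,0,-40],0],[[0,0,-40],0]]'

```text
time: 25.43
tcp_pos: [0.4691, 0.1121, 0.2692]
ee_rot: [[-1.0, -0.001, -0.001], [-0.001, 1.0, -0.001], [0.001, -0.001, -1.0]]
contact_force: [1.3, -0.3, -2.1]
finger_gap: 0.428
finger_force: 29.9
```

Run:
```python
from h import *
F=[]
for i in range(4):
    w=viewer.get_image("wrist");s=arm.sense();F.append(s["contact_force"][2])
print(np.mean(F),s["tcp_pos"],s["finger_gap"],yawof(s["ee_rot"]),s["qpos"].round(2))
plan([(.650,.0774,.27,11.6,1)])
```

```text
-1.2720897340602155 [0.47024689 0.11197677 0.26798854] 0.42242565495835077 179.95551134548987 [ 0.3   0.63 -1.03  1.92  0.66  0.97  0.52]
[[[-7.2,-1.4,-0.1],6.7],[[-7.3,-0.5,-0.1],6.7],[[-7.3,0.3,-0.1],6.7],[[-7.2,1.2,-0.1],6.7],[[-7.0,2.0,-0.1],6.7]]
[[[-6.8,2.8,-0.1],6.7],[[-6.4,3.6,-0.1],6.7],[[-5.9,4.3,-0.1],6.7],[[-5.4,5.0,-0.1],6.8],[[-4.7,5.6,-0.1],6.7]]
[[[-4.1,6.1,-0.1],6.8],[[-3.3,6.5,-0.1],6.7],[[-2.5,6.9,-0.1],6.8],[[-1.7,7.1,-0.1],6.7],[[-0.9,7.3,-0.1],6.8]]
[[[0.0,7.3,-0.1],6.7],[[0.9,7.3,-0.0],6.8],[[1.7,7.1,-0.1],6.7],[[2.5,6.9,-0.0],6.8],[[3.3,6.5,-0.1],6.7]]
[[[4.1,6.1,-0.0],6.8],[[4.8,5.6,-0.1],6.7],[[5.4,5.0,-0.0],6.8],[[5.9,4.3,-0.1],6.7],[[6.3,3.5,-0.0],6.8]]
```

Light, as expected. It goes to bay 2.

>>> play_rows --deltas '[[[-7.2,-1.4,0],6.7],[[-7.3,-0.5,0],6.7],[[-7.3,0.3,0],6.7],[[-7.2,1.2,0],6.7],[[-7.0,2.0,0],6.7]]'

```text
time: 26.05
tcp_pos: [0.505, 0.1045, 0.2651]
ee_rot: [[-0.831, 0.557, -0.004], [0.557, 0.831, -0.002], [0.002, -0.004, -1.0]]
contact_force: [0.3, 0.2, -3.0]
finger_gap: 0.424
finger_force: 29.8
```

>>> play_rows --deltas '[[[-6.8,2.8,0],6.7],[[-6.4,3.6,0],6.7],[[-5.9,4.3,0],6.7],[[-5.4,5.0,0],6.8],[[-4.7,5.6,0],6.7]]'

```text
time: 26.47
tcp_pos: [0.5409, 0.0977, 0.265]
ee_rot: [[-0.384, 0.923, -0.004], [0.923, 0.384, -0.002], [-0.0, -0.005, -1.0]]
contact_force: [0.5, 0.5, -1.0]
finger_gap: 0.423
finger_force: 29.8
```

>>> play_rows --deltas '[[[-4.1,6.1,0],6.8],[[-3.3,6.5,0],6.7],[[-2.5,6.9,0],6.8],[[-1.7,7.1,0],6.7],[[-0.9,7.3,0],6.8]]'

```text
time: 26.88
tcp_pos: [0.5767, 0.091, 0.2648]
ee_rot: [[0.194, 0.981, -0.005], [0.981, -0.194, -0.002], [-0.003, -0.004, -1.0]]
contact_force: [0.1, 0.2, -2.2]
finger_gap: 0.421
finger_force: 29.8
```

>>> play_rows --deltas '[[[0.0,7.3,0],6.7],[[0.9,7.3,0],6.8],[[1.7,7.1,0],6.7],[[2.5,6.9,0],6.8],[[3.3,6.5,0],6.7]]'

```text
time: 27.3
tcp_pos: [0.6126, 0.0841, 0.2646]
ee_rot: [[0.706, 0.708, -0.005], [0.708, -0.706, -0.003], [-0.005, -0.002, -1.0]]
contact_force: [0.1, -0.9, -2.5]
finger_gap: 0.425
finger_force: 29.8
```

>>> play_rows --deltas '[[[4.1,6.1,0],6.8],[[4.8,5.6,0],6.7],[[5.4,5.0,0],6.8],[[5.9,4.3,0],6.7],[[6.3,3.5,0],6.8]]'

```text
time: 27.72
tcp_pos: [0.6485, 0.0774, 0.2645]
ee_rot: [[0.981, 0.195, -0.005], [0.195, -0.981, -0.003], [-0.006, 0.002, -1.0]]
contact_force: [0.9, -0.1, -1.8]
finger_gap: 0.424
finger_force: 29.8
```

>>> play_rows --deltas '[[[0,0,10],0],[[0,0,20],0],[[0,0,25],0],[[0,0,20],0],[[0,0,10],0]]'

```text
time: 28.13
tcp_pos: [0.646, 0.0774, 0.1771]
ee_rot: [[0.979, 0.205, -0.009], [0.205, -0.979, -0.002], [-0.009, 0.0, -1.0]]
contact_force: [-0.1, -0.7, -2.5]
finger_gap: 0.419
finger_force: 29.9
```

>>> play_rows --deltas '[[[0,0,0],0],[[0,0,0],0],[[0,0,0],0],[[0,0,0],0],[[0,0,0],0]]'

```text
time: 28.55
tcp_pos: [0.6506, 0.0783, 0.1836]
ee_rot: [[0.979, 0.201, 0.002], [0.201, -0.979, 0.0], [0.002, 0.0, -1.0]]
contact_force: [-0.6, 0.3, -1.9]
finger_gap: 0.424
finger_force: 29.9
```

Run:
```python
from h import *
s=arm.sense();w=viewer.get_image("wrist");cv2.imwrite("pics/w8.png",w["frame"]);print(s["time"],s["tcp_pos"],yawof(s["ee_rot"]));held(w,s);marks(w,s)
```

```text
28.55 [0.65056415 0.07827941 0.18357031] 11.622881816467856
held: shoulder col 282.0 front row 207.5 axis [0.6523 0.0763] minus tcp [ 0.0017 -0.002 ] plug dist 0.0365 yaw -2.230035111388401 tool yaw 11.622881816467856
mark [203.2 108.4] [197, 88, 14, 41, 319] duct [0.7171 0.1624] wall [0.7156 0.1689]
mark [296.8 137.2] [287, 113, 20, 49, 354] duct [0.7093 0.0732] wall [0.707  0.0712]
mark [206.4 134. ] [203, 130, 7, 11, 48] duct [0.6951 0.1567] wall [0.6915 0.1627]
mark [389.3 154.5] [380, 137, 20, 37, 270] duct [ 0.7113 -0.0171] wall [ 0.7093 -0.0276]
mark [475.9 176.1] [465, 159, 22, 35, 261] duct [ 0.7082 -0.1069] wall [ 0.7059 -0.126 ]
mark [372.2 175.7] [368, 171, 9, 11, 68] duct [ 0.6881 -0.0072] wall [ 0.6839 -0.0168]
mark [450.4 194.5] [446, 190, 10, 10, 63] duct [ 0.6855 -0.0895] wall [ 0.681  -0.1069]
mark [183.2 328. ] [181, 321, 5, 14, 36] duct [0.4683 0.156 ] wall [0.4432 0.1619]
mark [378.3 338.9] [377, 331, 4, 15, 29] duct [ 0.4992 -0.0735] wall [ 0.4771 -0.0894]
```

>>> play_rows --deltas '[[[-0.7,0.2,10],0],[[-0.7,0.2,10],0],[[-0.7,0.2,10],0],[[-0.7,0.2,10],0],[[-0.7,0.2,10],0]]'

```text
time: 29.02
tcp_pos: [0.646, 0.0763, 0.1307]
ee_rot: [[0.98, 0.201, -0.001], [0.201, -0.98, -0.0], [-0.001, 0.0, -1.0]]
contact_force: [1.4, 0.4, -1.0]
finger_gap: 0.42
finger_force: 29.9
```

>>> play_rows --deltas '[[[0,0,2],0],[[0,0,0],0],[[0,0,0],0],[[0,0,0],0],[[0,0,0],0]]'

```text
time: 29.43
tcp_pos: [0.6471, 0.0766, 0.131]
ee_rot: [[0.98, 0.201, 0.001], [0.201, -0.98, 0.0], [0.001, 0.0, -1.0]]
contact_force: [-0.2, -1.2, -1.9]
finger_gap: 0.423
finger_force: 29.9
```

Run:
```python
from h import *
viewer.get_image("wrist");s=arm.sense();w=viewer.get_image("wrist");cv2.imwrite("pics/w9.png",w["frame"]);print(s["time"],s["tcp_pos"],yawof(s["ee_rot"]));held(w,s);marks(w,s)
f=(255*(w["frame"]/255.)**.45).astype(np.uint8)[80:330,150:450];cv2.imwrite("pics/w9c.png",cv2.resize(f,None,fx=2.3,fy=2.3,interpolation=cv2.INTER_CUBIC))
```

```text
29.4833 [0.64707831 0.07653718 0.13093677] 11.608186349865914
held: shoulder col 282.25 front row 207.5 axis [0.6488 0.0744] minus tcp [ 0.0018 -0.0021] plug dist 0.0364 yaw -2.007056604056919 tool yaw 11.608186349865914
mark [183.8 102.9] [176, 78, 16, 50, 491] duct [0.7174 0.1623] wall [0.716  0.1705]
mark [299.3 138. ] [287, 109, 25, 59, 529] duct [0.7098 0.0732] wall [0.7075 0.071 ]
mark [189.4 135.7] [185, 130, 9, 14, 95] duct [0.6946 0.1558] wall [0.6905 0.1633]
mark [412.1 159.7] [400, 138, 25, 45, 404] duct [ 0.7113 -0.0171] wall [ 0.7093 -0.0298]
mark [516.8 185.7] [504, 165, 28, 42, 380] duct [ 0.7083 -0.1071] wall [ 0.7059 -0.1303]
mark [388.8 184.3] [384, 178, 11, 13, 95] duct [ 0.6887 -0.0055] wall [ 0.684  -0.0169]
mark [481.1 206.6] [476, 201, 11, 12, 89] duct [ 0.6859 -0.0863] wall [ 0.6808 -0.107 ]
mark [183.  328.2] [181, 321, 5, 15, 37] duct [0.5132 0.1429] wall [0.4881 0.1488]
```

View pics/w9c.png

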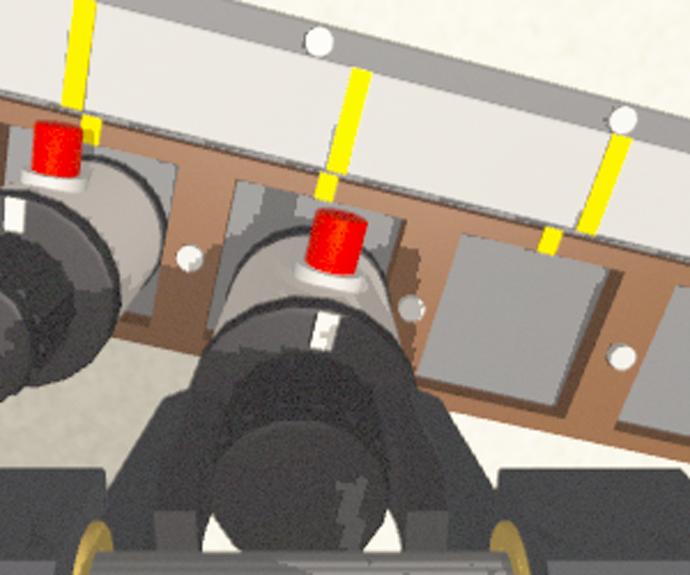

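The crop shows the pod centred over bay 2 with its plug parallel to the marks. Lowering it now.

>>> play_rows --deltas '[[[0,0,6],0],[[0,0,6],0],[[0,0,6],0],[[0,0,6],0],[[0,0,5],0]]'

```text
time: 29.95
tcp_pos: [0.6461, 0.0764, 0.1001]
ee_rot: [[0.98, 0.201, -0.001], [0.201, -0.98, -0.0], [-0.001, 0.0, -1.0]]
contact_force: [-0.3, -0.2, -2.2]
finger_gap: 0.42
finger_force: 29.9
```

>>> play_rows --deltas '[[[0,0,2],0],[[0,0,2],0],[[0,0,0],0],[[0,0,0],0],[[0,0,0],0]]'

```text
time: 30.37
tcp_pos: [0.6475, 0.0762, 0.0989]
ee_rot: [[0.98, 0.201, 0.002], [0.201, -0.98, -0.0], [0.002, 0.001, -1.0]]
contact_force: [-2.3, -1.5, 8.7]
finger_gap: 0.427
finger_force: 29.8
```

>>> play_rows --deltas '[[[0,0,0],0],[[0,0,0],0],[[0,0,0],0],[[0,0,0],0],[[0,0,0],0]]' --grip 0.7

```text
time: 30.78
tcp_pos: [0.6465, 0.0766, 0.097]
ee_rot: [[0.98, 0.201, -0.0], [0.201, -0.98, 0.0], [-0.0, -0.0, -1.0]]
contact_force: [-0.8, -0.8, -0.2]
finger_gap: 0.701
finger_force: 0.0
```

>>> play_rows --deltas '[[[0,0,-20],0],[[0,0,-35],0],[[0,0,-40],0],[[0,0,-40],0],[[0,0,-35],0]]'

```text
time: 31.2
tcp_pos: [0.6467, 0.0766, 0.2698]
ee_rot: [[0.98, 0.201, 0.001], [0.201, -0.98, 0.0], [0.001, -0.0, -1.0]]
contact_force: [0.4, 0.4, -0.2]
finger_gap: 0.7
finger_force: 0.0
```

Run:
```python
from h import *
s=arm.sense();print(s["tcp_pos"],s["time"])
plan([(.49,-.09,.27,180,1)])
```

```text
[0.6467483  0.07658122 0.26978493] 31.2
[[[-7.5,5.3,-0.0],-6.7],[[-8.0,4.4,-0.0],-6.7],[[-8.5,3.4,-0.0],-6.7],[[-8.8,2.4,-0.0],-6.7],[[-9.1,1.3,-0.0],-6.7]]
[[[-9.1,0.3,-0.0],-6.7],[[-9.1,-0.8,-0.0],-6.7],[[-9.0,-1.9,-0.0],-6.7],[[-8.7,-2.9,-0.0],-6.8],[[-8.3,-3.9,-0.0],-6.7]]
[[[-7.8,-4.8,-0.0],-6.8],[[-7.1,-5.7,-0.0],-6.7],[[-6.4,-6.5,-0.0],-6.8],[[-5.6,-7.2,-0.0],-6.7],[[-4.7,-7.9,-0.0],-6.8]]
[[[-3.7,-8.3,-0.0],-6.7],[[-2.7,-8.7,-0.0],-6.8],[[-1.7,-9.0,-0.0],-6.7],[[-0.6,-9.1,-0.0],-6.8],[[0.5,-9.2,-0.0],-6.7]]
[[[1.5,-9.0,-0.0],-6.8],[[2.6,-8.8,-0.1],-6.7],[[3.6,-8.4,-0.0],-6.8],[[4.5,-8.0,-0.1],-6.7],[[5.4,-7.4,-0.0],-6.8]]
```

>>> play_rows --deltas '[[[-7.5,5.3,0],-6.7],[[-8.0,4.4,0],-6.7],[[-8.5,3.4,0],-6.7],[[-8.8,2.4,0],-6.7],[[-9.1,1.3,0],-6.7]]'

```text
time: 31.62
tcp_pos: [0.6149, 0.0428, 0.2673]
ee_rot: [[0.702, 0.713, -0.0], [0.713, -0.702, -0.0], [-0.0, 0.0, -1.0]]
contact_force: [0.1, 0.3, 1.0]
finger_gap: 0.699
finger_force: 0.0
```

>>> play_rows --deltas '[[[-9.1,0.3,0],-6.7],[[-9.1,-0.8,0],-6.7],[[-9.0,-1.9,0],-6.7],[[-8.7,-2.9,0],-6.8],[[-8.3,-3.9,0],-6.7]]'

```text
time: 32.03
tcp_pos: [0.5836, 0.0093, 0.2672]
ee_rot: [[0.19, 0.982, -0.0], [0.982, -0.19, -0.0], [-0.0, -0.0, -1.0]]
contact_force: [0.2, -0.6, 0.5]
finger_gap: 0.709
finger_force: 0.0
```

>>> play_rows --deltas '[[[-7.8,-4.8,0],-6.8],[[-7.1,-5.7,0],-6.7],[[-6.4,-6.5,0],-6.8],[[-5.6,-7.2,0],-6.7],[[-4.7,-7.9,0],-6.8]]'

```text
time: 32.45
tcp_pos: [0.5523, -0.024, 0.2672]
ee_rot: [[-0.388, 0.922, -0.0], [0.922, 0.388, -0.0], [-0.0, -0.0, -1.0]]
contact_force: [0.5, -0.2, 0.2]
finger_gap: 0.699
finger_force: 0.0
```

>>> play_rows --deltas '[[[-3.7,-8.3,0],-6.7],[[-2.7,-8.7,0],-6.8],[[-1.7,-9.0,0],-6.7],[[-0.6,-9.1,0],-6.8],[[0.5,-9.2,0],-6.7]]'

```text
time: 32.87
tcp_pos: [0.5209, -0.0572, 0.2673]
ee_rot: [[-0.834, 0.551, 0.0], [0.551, 0.834, -0.0], [-0.0, -0.0, -1.0]]
contact_force: [0.8, -0.4, 1.0]
finger_gap: 0.7
finger_force: 0.0
```

>>> play_rows --deltas '[[[1.5,-9.0,0],-6.8],[[2.6,-8.8,0],-6.7],[[3.6,-8.4,0],-6.8],[[4.5,-8.0,0],-6.7],[[5.4,-7.4,0],-6.8]]'

```text
time: 33.28
tcp_pos: [0.4895, -0.0906, 0.2673]
ee_rot: [[-1.0, -0.006, -0.0], [-0.006, 1.0, -0.0], [0.0, -0.0, -1.0]]
contact_force: [0.5, -0.3, 0.4]
finger_gap: 0.701
finger_force: 0.0
```

>>> play_rows --deltas '[[[0,0,0],0],[[0,0,0],0],[[0,0,0],0],[[0,0,0],0],[[0,0,0],0]]'

```text
time: 33.7
tcp_pos: [0.4903, -0.0895, 0.2675]
ee_rot: [[-1.0, 0.0, 0.001], [0.0, 1.0, 0.0], [-0.001, 0.0, -1.0]]
contact_force: [-0.4, 1.2, -0.4]
finger_gap: 0.7
finger_force: 0.0
```

Run:
```python
from h import *
s=arm.sense();w=viewer.get_image("wrist");cv2.imwrite("pics/w10.png",w["frame"]);print(s["tcp_pos"],yawof(s["ee_rot"]),s["time"],s["qpos"].round(2))
i=w["frame"].astype(int);m=((i[...,2]>110)&(i[...,1]<60)&(i[...,0]<60)).astype(np.uint8)
n,l,st,c=cv2.connectedComponentsWithStats(m);best=None
for k in range(1,n):
    if st[k,4]>40:
        p=ray(w,c[k],.0595,s)[:2];print(c[k].round(1),st[k,4],p.round(4))
        if best is None or np.hypot(*(p-[.462,-.087]))<np.hypot(*(best[1]-[.462,-.087])): best=(c[k],p)
u=best[0].astype(int);y0,x0=max(0,u[1]-40),max(0,u[0]-75);f=w["frame"][y0:u[1]+80,x0:u[0]+75];print(y0,x0)
cv2.imwrite("pics/w10c.png",cv2.resize((255*(f/255.)**.45).astype(np.uint8),None,fx=5,fy=5,interpolation=cv2.INTER_CUBIC))
```

```text
[ 0.49029611 -0.08952818  0.26747311] 179.97761744358007 33.7 [ 0.71  0.66 -1.04  1.88  0.68  1.01  0.94]
[541.4  52.4] 1268 [0.3523 0.1882]
[518.4  57.9] 168 [0.3576 0.165 ]
[409.7  69.5] 71 [0.369  0.0496]
[427.1  61. ] 212 [0.3606 0.0672]
[387.4  79. ] 48 [0.3785 0.0264]
[412.6  96.5] 118 [0.3966 0.0566]
[284.  155.3] 107 [ 0.4622 -0.087 ]
115 209
```

View pics/w10c.png

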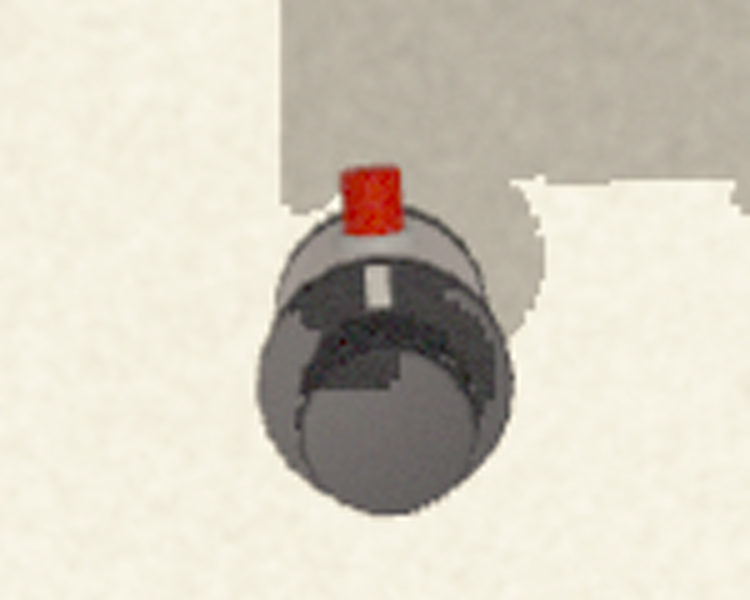

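The crop shows P3 upright at its new spot. The cap-top centre is at full-image (286.4,200.2), the shoulder at (285.7,191.6), the dash at (284.2,172) and the plug at (284,155).

Run:
```python
from h import *
s=arm.sense();w=viewer.get_image("wrist");c=ray(w,(286.4,200.2),.12,s)[:2];h=ray(w,(285.7,191.6),.086,s)[:2];m=(c+h)/2
p=ray(w,(284,155.3),.0595,s)[:2];d=ray(w,(284.2,172),.086,s)[:2]
print(c,h,p,np.linalg.norm(p-m),[degrees(atan2(*(q-m)[::-1])) for q in(p,d)],s["tcp_pos"])
t=(m[0],m[1]-.0024);print(t)
plan([(*t,.16,180)]);plan([(*t,.0925,180)],start=(*t,.16,180))
```

```text
[ 0.49900518 -0.08515324] [ 0.4994539  -0.08533521] [ 0.46211256 -0.08714795] 0.037165770154948284 [-177.06387268496283, -175.1920370522752] [ 0.49022313 -0.08958959  0.26746338]
(np.float64(0.49922954007126047), np.float64(-0.08764422259411837))
[[[-1.8,0.4,21.5],0.0],[[-1.8,0.4,21.5],0.0],[[-1.8,0.4,21.5],0.0],[[-1.8,0.4,21.5],0.0],[[-1.9,0.4,21.4],0.0]]
[[[0.0,0.0,13.5],-0.0],[[0.0,0.0,13.5],-0.0],[[0.0,0.0,13.5],-0.0],[[0.0,0.0,13.5],-0.0],[[0.0,0.0,13.5],-0.0]]
```

>>> play_rows --deltas '[[[-1.8,0.4,21.5],0],[[-1.8,0.4,21.5],0],[[-1.8,0.4,21.5],0],[[-1.8,0.4,21.5],0],[[-1.8,0.4,21.5],0]]'

```text
time: 34.22
tcp_pos: [0.4992, -0.0879, 0.1589]
ee_rot: [[-1.0, 0.0, 0.001], [0.0, 1.0, -0.0], [-0.001, -0.0, -1.0]]
contact_force: [0.1, -0.0, 0.1]
finger_gap: 0.695
finger_force: 0.0
```

>>> play_rows --deltas '[[[0,0,13.5],0],[[0,0,13.5],0],[[0,0,13.5],0],[[0,0,13.5],0],[[0,0,13.5],0]]'

```text
time: 34.63
tcp_pos: [0.4993, -0.0879, 0.0917]
ee_rot: [[-1.0, 0.0, 0.0], [0.0, 1.0, -0.0], [-0.0, -0.0, -1.0]]
contact_force: [0.3, -0.8, 0.5]
finger_gap: 0.701
finger_force: 0.0
```

>>> play_rows --deltas '[[[0,0,0],0],[[0,0,0],0],[[0,0,0],0],[[0,0,0],0],[[0,0,0],0]]' --grip 0

```text
time: 35.05
tcp_pos: [0.4995, -0.0878, 0.0932]
ee_rot: [[-1.0, -0.0, 0.002], [-0.0, 1.0, 0.0], [-0.002, 0.0, -1.0]]
contact_force: [-0.1, 1.1, 2.1]
finger_gap: 0.425
finger_force: 29.8
```

>>> play_rows --deltas '[[[0,0,-20],0],[[0,0,-35],0],[[0,0,-40],0],[[0,0,-40],0],[[0,0,-40],0]]'

```text
time: 35.47
tcp_pos: [0.498, -0.0882, 0.2693]
ee_rot: [[-1.0, -0.001, -0.001], [-0.001, 1.0, -0.0], [0.001, -0.0, -1.0]]
contact_force: [1.1, -0.6, -3.0]
finger_gap: 0.423
finger_force: 29.8
```

Run:
```python
from h import *
F=[]
for i in range(4):
    w=viewer.get_image("wrist");s=arm.sense();F.append(s["contact_force"][2])
print(np.mean(F),s["tcp_pos"],s["finger_gap"],yawof(s["ee_rot"]),s["qpos"].round(2))
y=yawof(s["ee_rot"]);e=-5.5 if y>0 else -365.5
plan([(.6422,-.1026,.27,e,1)])
```

```text
-0.7154974140877826 [ 0.49888087 -0.08866548  0.26806508] 0.42198230826370003 179.96088192787076 [ 0.69  0.66 -1.03  1.86  0.67  1.01  0.95]
[[[-4.8,-0.5,-0.1],6.2],[[-4.8,0.1,-0.1],6.2],[[-4.8,0.6,-0.1],6.2],[[-4.7,1.1,-0.1],6.2],[[-4.5,1.6,-0.1],6.2]]
[[[-4.3,2.1,-0.1],6.2],[[-4.1,2.5,-0.1],6.2],[[-3.8,2.9,-0.1],6.2],[[-3.4,3.3,-0.1],6.2],[[-3.1,3.7,-0.0],6.2]]
[[[-2.7,4.0,-0.1],6.2],[[-2.2,4.3,-0.0],6.2],[[-1.7,4.5,-0.1],6.2],[[-1.2,4.6,-0.0],6.2],[[-0.7,4.7,-0.1],6.2]]
[[[-0.2,4.8,-0.0],6.2],[[0.3,4.8,-0.1],6.2],[[0.8,4.7,-0.0],6.2],[[1.3,4.6,-0.1],6.2],[[1.8,4.4,-0.0],6.2]]
[[[2.3,4.2,-0.1],6.1],[[2.7,4.0,-0.0],6.2],[[3.1,3.6,-0.1],6.1],[[3.5,3.3,-0.0],6.2],[[3.9,2.9,-0.1],6.1]]
[[[4.1,2.5,-0.0],6.2],[[4.4,2.0,-0.1],6.1],[[4.6,1.5,-0.0],6.2],[[4.7,1.0,-0.1],6.1],[[4.8,0.5,-0.0],6.2]]
```

>>> play_rows --deltas '[[[-4.8,-0.5,0],6.2],[[-4.8,0.1,0],6.2],[[-4.8,0.6,0],6.2],[[-4.7,1.1,0],6.2],[[-4.5,1.6,0],6.2]]'

```text
time: 36.08
tcp_pos: [0.5215, -0.091, 0.2651]
ee_rot: [[-0.854, 0.519, -0.005], [0.519, 0.854, -0.001], [0.004, -0.003, -1.0]]
contact_force: [-0.1, 0.5, -1.9]
finger_gap: 0.423
finger_force: 29.8
```

>>> play_rows --deltas '[[[-4.3,2.1,0],6.2],[[-4.1,2.5,0],6.2],[[-3.8,2.9,0],6.2],[[-3.4,3.3,0],6.2],[[-3.1,3.7,0],6.2]]'

```text
time: 36.5
tcp_pos: [0.5452, -0.0932, 0.265]
ee_rot: [[-0.465, 0.885, -0.005], [0.885, 0.465, -0.001], [0.002, -0.005, -1.0]]
contact_force: [0.2, -0.6, -2.1]
finger_gap: 0.422
finger_force: 29.8
```

>>> play_rows --deltas '[[[-2.7,4.0,0],6.2],[[-2.2,4.3,0],6.2],[[-1.7,4.5,0],6.2],[[-1.2,4.6,0],6.2],[[-0.7,4.7,0],6.2]]'

```text
time: 36.92
tcp_pos: [0.5691, -0.0955, 0.2649]
ee_rot: [[0.058, 0.998, -0.005], [0.998, -0.058, -0.001], [-0.001, -0.005, -1.0]]
contact_force: [0.8, -0.1, -2.5]
finger_gap: 0.419
finger_force: 29.8
```

>>> play_rows --deltas '[[[-0.2,4.8,0],6.2],[[0.3,4.8,0],6.2],[[0.8,4.7,0],6.2],[[1.3,4.6,0],6.2],[[1.8,4.4,0],6.2]]'

```text
time: 37.33
tcp_pos: [0.5928, -0.0978, 0.2648]
ee_rot: [[0.564, 0.826, -0.005], [0.826, -0.564, -0.001], [-0.004, -0.004, -1.0]]
contact_force: [-0.1, -0.4, -0.9]
finger_gap: 0.426
finger_force: 29.8
```

>>> play_rows --deltas '[[[2.3,4.2,0],6.1],[[2.7,4.0,0],6.2],[[3.1,3.6,0],6.1],[[3.5,3.3,0],6.2],[[3.9,2.9,0],6.1]]'

```text
time: 37.75
tcp_pos: [0.6167, -0.1, 0.2647]
ee_rot: [[0.906, 0.422, -0.005], [0.422, -0.906, -0.001], [-0.005, -0.001, -1.0]]
contact_force: [0.9, -0.2, -1.3]
finger_gap: 0.423
finger_force: 29.8
```

>>> play_rows --deltas '[[[4.1,2.5,0],6.2],[[4.4,2.0,0],6.1],[[4.6,1.5,0],6.2],[[4.7,1.0,0],6.1],[[4.8,0.5,0],6.2]]'

```text
time: 38.17
tcp_pos: [0.6407, -0.1022, 0.2646]
ee_rot: [[0.995, -0.101, -0.006], [-0.101, -0.995, -0.001], [-0.006, 0.002, -1.0]]
contact_force: [-0.3, 0.1, -1.8]
finger_gap: 0.421
finger_force: 29.8
```

>>> play_rows --deltas '[[[0,0,15],0],[[0,0,25],0],[[0,0,25],0],[[0,0,25],0],[[0,0,15],0]]'

```text
time: 38.58
tcp_pos: [0.6386, -0.102, 0.1571]
ee_rot: [[0.995, -0.096, -0.009], [-0.096, -0.995, -0.001], [-0.009, 0.001, -1.0]]
contact_force: [-0.8, -0.5, -1.6]
finger_gap: 0.422
finger_force: 29.8
```

>>> play_rows --deltas '[[[0,0,15],0],[[0,0,15],0],[[0,0,0],0],[[0,0,0],0],[[0,0,0],0]]'

```text
time: 39.0
tcp_pos: [0.6419, -0.1021, 0.132]
ee_rot: [[0.995, -0.096, -0.001], [-0.096, -0.995, -0.001], [-0.001, 0.001, -1.0]]
contact_force: [0.5, -0.6, -1.9]
finger_gap: 0.425
finger_force: 29.8
```

Run:
```python
from h import *
for i in range(3):viewer.get_image("wrist")
s=arm.sense();w=viewer.get_image("wrist");cv2.imwrite("pics/w11.png",w["frame"]);print(s["time"],s["tcp_pos"],yawof(s["ee_rot"]));held(w,s);marks(w,s)
```

```text
39.15 [ 0.64277521 -0.10203587  0.13319476] -5.49401574903201
held: shoulder col 281.5 front row 231.5 axis [ 0.6302 -0.1029] minus tcp [-0.0126 -0.0009] plug dist 0.0502 yaw -3.4472877261722004 tool yaw -5.49401574903201
mark [277.6 137.5] [272, 109, 13, 59, 490] duct [ 0.7039 -0.1072] wall [ 0.7014 -0.1067]
mark [161.4 138.9] [153, 117, 18, 45, 418] duct [ 0.7115 -0.0175] wall [ 0.7098 -0.0067]
mark [ 47.2 146.2] [36, 124, 23, 45, 409] duct [0.7145 0.0724] wall [0.7132 0.0936]
mark [178.2 167.5] [173, 162, 11, 12, 102] duct [ 0.6882 -0.0259] wall [ 0.6839 -0.016 ]
mark [ 78.6 173.1] [74, 168, 10, 12, 90] duct [0.6914 0.0547] wall [0.6874 0.0738]
mark [183.2 330.8] [181, 321, 5, 21, 58] duct [0.53   0.0022] wall [0.5073 0.0154]
mark [378.7 340.9] [377, 330, 5, 22, 43] duct [ 0.4995 -0.1869] wall [ 0.4733 -0.1956]
```

Run:
```python
from h import *
s=arm.sense();w=viewer.get_image("wrist");g=w["frame"].max(2).astype(int)
for x in(264,268,288,293,298): print(x,next(k for k in range(232,150,-1) if g[k,x]>60))
zb=s["tcp_pos"][2]-.0933;e=s["ee_rot"][:2,0];m=np.array([281.5,0])
for x,dm in((288,.0032),(293,.0057),(298,.0082)):
    r=next(k for k in range(225,150,-1) if g[k,x]>60)+.5
    f=ray(w,(x,r),zb+.086,s)[:2];t=(f-s["tcp_pos"][:2])@e;print("tool-x offset",t-np.sqrt(.03**2-dm**2),r)
h=ray(w,(281.5,258),zb+.086,s)[:2];plug(w,s,zb);print("axis cam y",h,s["tcp_pos"])
```

```text
264 211
268 210
288 209
293 209
298 211
tool-x offset 0.0007793353924516154 209.5
tool-x offset 0.0011547086033031825 209.5
tool-x offset 0.0005887177235863808 211.5
plug [278.55308219 184.39554795] [ 0.6803 -0.1059] [ 0.0375247  -0.00389285] yaw from tcp -5.922740639558213
plug [232.45652174 192.72826087] [ 0.6777 -0.0763] [0.03491198 0.02571147] yaw from tcp 36.37036970927496
axis cam y [ 0.64339915 -0.10417547] [ 0.64275669 -0.10202157  0.13322409]
```

Run:
```python
from h import *
w=viewer.get_image("wrist")
f=(255*(w["frame"]/255.)**.6).astype(np.uint8)[80:330,80:430];cv2.imwrite("pics/w12c.png",cv2.resize(f,None,fx=2,fy=2,interpolation=cv2.INTER_CUBIC))
```

```text
(no output)
```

View pics/w12c.png

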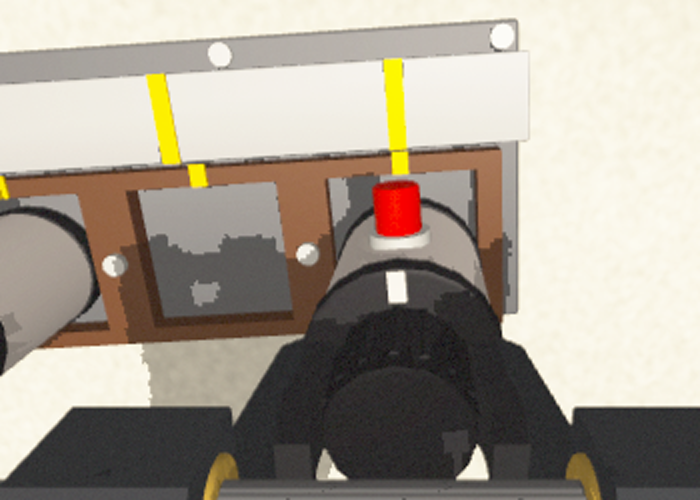

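The crop shows the pod over bay 4 with its plug and dash in line with the yellow mark. The extra red reading was only the brown wall. Lowering it now.

>>> play_rows --deltas '[[[-0.3,0.2,6],-0.1],[[-0.3,0.2,6],-0.1],[[-0.3,0.2,6],-0.1],[[-0.3,0.2,6],-0.1],[[-0.2,0.2,6],-0.1]]'

```text
time: 39.72
tcp_pos: [0.6404, -0.1028, 0.1014]
ee_rot: [[0.996, -0.087, -0.001], [-0.087, -0.996, 0.0], [-0.001, 0.0, -1.0]]
contact_force: [-0.2, -0.8, -2.1]
finger_gap: 0.422
finger_force: 29.8
```

>>> play_rows --deltas '[[[0,0,2],0],[[0,0,2],0],[[0,0,1.5],0],[[0,0,0],0],[[0,0,0],0]]'

```text
time: 40.13
tcp_pos: [0.6416, -0.1036, 0.0989]
ee_rot: [[0.996, -0.088, 0.002], [-0.088, -0.996, -0.001], [0.002, 0.001, -1.0]]
contact_force: [-2.7, -0.4, 11.6]
finger_gap: 0.421
finger_force: 29.8
```

Seated. Releasing, retreating and checking.

>>> play_rows --deltas '[[[0,0,0],0],[[0,0,0],0],[[0,0,0],0],[[0,0,0],0],[[0,0,0],0]]' --grip 0.7

```text
time: 40.55
tcp_pos: [0.6407, -0.1026, 0.0966]
ee_rot: [[0.996, -0.087, -0.0], [-0.087, -0.996, 0.0], [-0.0, -0.0, -1.0]]
contact_force: [0.2, -0.5, -0.5]
finger_gap: 0.699
finger_force: 0.0
```

>>> play_rows --deltas '[[[0,0,-20],0],[[0,0,-35],0],[[0,0,-40],0],[[0,0,-40],0],[[0,0,-35],0]]'

```text
time: 40.97
tcp_pos: [0.641, -0.1027, 0.2693]
ee_rot: [[0.996, -0.087, 0.001], [-0.087, -0.996, -0.0], [0.001, -0.0, -1.0]]
contact_force: [0.6, -0.5, -0.9]
finger_gap: 0.7
finger_force: 0.0
```

>>> play_rows --deltas '[[[-35,0,0],0],[[-35,0,0],0],[[-35,0,0],0],[[-35,0,0],0],[[-30,0,0],0]]'

```text
time: 41.38
tcp_pos: [0.4688, -0.0877, 0.2668]
ee_rot: [[0.996, -0.087, -0.001], [-0.087, -0.996, -0.0], [-0.001, 0.0, -1.0]]
contact_force: [0.1, 0.2, 0.1]
finger_gap: 0.698
finger_force: 0.0
```

>>> play_rows --deltas '[[[0,0,0],0],[[0,0,0],0],[[0,0,0],0],[[0,0,0],0],[[0,0,0],0]]'

```text
time: 41.8
tcp_pos: [0.4728, -0.0879, 0.2667]
ee_rot: [[0.996, -0.087, 0.001], [-0.087, -0.996, 0.0], [0.001, -0.0, -1.0]]
contact_force: [0.4, -0.1, -0.6]
finger_gap: 0.701
finger_force: 0.0
```

Run:
```python
from h import *
a=viewer.get_image("scene")["frame"][130:350,140:450];b=viewer.get_image("wrist")["frame"][:280]
a=cv2.resize(a,(560,397),interpolation=cv2.INTER_CUBIC)[:310]
cv2.imwrite("pics/fin.png",(255*(np.vstack([a,b])/255.)**.6).astype(np.uint8))
print(arm.sense()["time"],arm.sense()["contact_force"])
```

```text
41.9 [ 1.08881768 -0.19750329 -0.33085007]
```

View pics/fin.png

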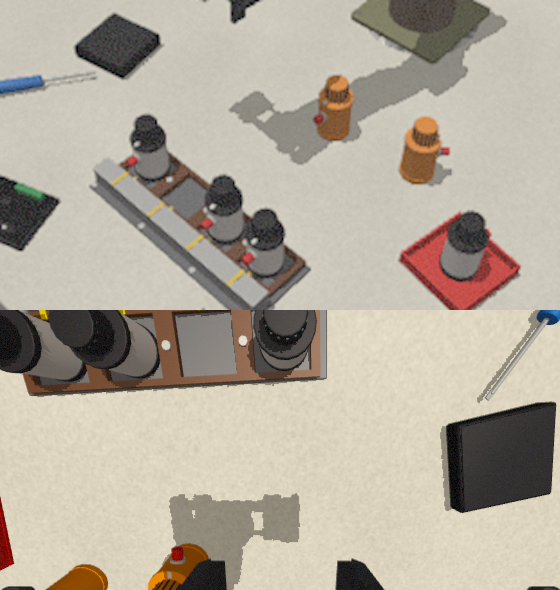

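The final picture shows three light pods upright in bays 1, 2 and 4 with their plugs on the yellow marks. The heavy pod stands upright in the red tray and the bystanders are untouched.

```bash
python3 -c "
from station import arm
print(arm.close_job())"
```

```text
the job is handed in; nothing more can be done
None
```

The heavy pod (about 0.41 kg) stands upright in the red tray, the three light pods stand fully down in bays 1, 2 and 4 with their plugs facing the cable duct, and the job was handed in at about 42 s with no verdict returned.

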